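Level the balance and stand the vial on its pan

TASK

Get the laboratory balance ready and load it. First level it: with a fingertip, roll the levelling wheel whose rim peeps out under the front edge until the bubble rests between the two black lines of the level, then let go of it. Only after that stand the sample vial upright, fully home, in the ring on the weighing pan and let go; the balance must still be level, and do not displace or knock over the other things on the bench.

Things in the scene. Friction and masses are not known exactly. Their poses are not given: they have to be found in the camera images.
- balance: laboratory balance, white shell on grey lower body, fixed. Origin on the bench under its middle; x front (faces the robot at yaw 0) to back, y to its left, z up; covers x -93 to +100, y -85 to +85 mm. Grey part: front face at x = -80 mm. Shell from 38 mm up; front wall at x = -93 mm, console rising gently to a 68 mm deck from x = -45 mm back. Steel pan 95 mm across at x = +28, y = 0, top 78 mm.
- wheel_rim (a point): frontmost point of the levelling wheel's rim at half thickness (does not turn; axes as balance): balance x = -88, y = +50, z = 26 mm. Knurled metal disc on an upright axle, 44 mm across, 14 mm thick (19 to 33 mm above the bench), in a 48 mm wide slot; the rim sticks out 8 mm from the grey face. A straight finger edge pressed back on it with 3 to 8 N and moved sideways rolls it (22 mm = 1 rad).
- level_wheel (a joint): angle of the levelling wheel, rad; 0 = balance level. Starts at -2.3 to -1.1 (left front corner too low). Grows as the wheel turns clockwise seen from above, i.e. the front of the rim moves to the balance's left (+y); this raises that corner. Stops at +-3.1. Light friction (0.014 N m) holds it where it is left; the balance tilts only 0.11 degrees per rad.
- bubble (a joint): place of the bubble's middle along the level, m, + to the balance's left; 0 midway between the lines; 6 mm per rad of the wheel. The bubble is the pale 15 mm long streak in the yellow-green tube; two black ring lines on the tube stand 10 mm either side of the middle.
- level_middle (a point): the middle of the level: a yellow-green glass tube, 12 mm thick and 54 mm long between black end blocks, lying along the balance's y on the left half of the sloping console, over the wheel; on the balance at x = -62 mm, y = +46 mm, 66 mm high.
- vial_seat (a point): centre of the floor inside the vial ring on the pan, 80 mm above the bench. The aluminium ring is 33 mm across outside, its bore 26 mm, its top edge 12 mm above this floor.
- vial: sample vial with white screw cap, standing loose on the bench: round, 22 mm across to 39 mm height, cap 23.6 mm across from 39 to 50 mm height, 18 g. Origin at the centre of its underside, z up along it. The only such vial on the bench, to the left of the balance.
- oil: bystander: small round screw-capped bottle of immersion oil, 26 mm across, 50 mm high, origin under its middle.
- can: bystander: black screw can with grey lid, 37 mm across, 52 mm high, origin under its middle.
- slips: bystander: small square box of cover slips, 31 x 31 x 14 mm, origin under its middle.
- petri_bench: bystander: clear petri dish, 93 mm across, 15 mm high, origin under its middle.
- kitchen_timer: bystander: square bench timer, 64 x 64 x 20 mm, origin under its middle.
- shell_edge (a point): lower front edge of the white shell above the wheel: balance x = -93, y = +50, z = 38 mm, so it reaches 5 mm farther forward than the rim and 12 mm above its middle. A finger pointing straight down cannot touch the rim: reach under the edge from the front with the tool tilted 30 to 45 degrees from vertical, finger ends pointing down and towards the balance.
- microscope: bystander, fixed: binocular microscope behind the vial, white with dark blue base sides, 350 mm high; origin on the bench under it, x to its back, y to its left, z up. Its base covers x -81 to +135, y -83 to +72 mm; its eyepieces overhang towards the robot to x = -135 mm (y -62 to +58 mm) between 260 and 350 mm height, where a gripper or wrist carried past can hit them.

How it is judged:
By the outcome, as a careful person would: the job done as asked, in the order asked, and still so for the second after the job is handed in, with the robot touching nothing.
It also fails if it takes over 66 s, if anything falls off the work surface, if the arm or the gripper's body presses on something with over 40 N, if the wrist force passes 120 N, or if a joint passes its speed limit or range.

ROBOT

A 6-joint arm with a two-finger parallel gripper is mounted at the origin on a cart in front of the work surface, level with it; the furniture and walls round the work are solid. World frame = base frame: x ahead of the robot, y to its left, z up, the work surface at z = 0. Lengths are in m, angles in rad, forces in N, time in s.
With the tool pointing down it reaches from about 0.25 to 0.725 m from the base axis. Payload 4 kg.
Tool frame: the origin (TCP) lies where the fingers leave the gripper's body, on its centre line; the fingertips stand 73 mm ahead of it and the grasp point (between the pads) lies 54 mm ahead of it (bot.tip_reach is the z of the fingertips in the tool frame, in m); z points along the fingers, x is the direction in which the jaws open and shut, and the axes are right-handed (so a half turn about z gives the same grasp; the last joint's range is limited). The gripper opens to 85 mm and grips with 20 to 120 N. Pads are 22 mm wide; open, the fingers measure 114 mm over their backs; the gripper's body (76 mm by 85 mm) begins 54 mm behind the grasp point. The pads swing forward as they close: fully open they stand 13 mm farther back than shut.
Start: joints at [1.139, 0.241, 0.005, 1.335, 0, 1.571], TCP at [0.209, 0.454, 0.304] pointing down, gripper open.
Joint ranges: [-2.72, 2.72], [-1.05, 1.87], [-1.09, 1.28], [-1.99, 2.15], [-1.42, 1.44], [-3.14, 3.14]. Speed limits (rad/s): [2.79, 2.79, 3.14, 3.14, 3.14, 3.14].

INTERFACE

Orientations are given as a unit quaternion [x, y, z, w].
In Python, from workcell import bot, vision, job_done gives the robot as it stands.
- The arm moves only by the tool drive_tool, never from a script. Its argument "steps" is one flat list of numbers, 7 for each row, row after row: the shift along the tool's x, y, z in m, then the turn, a rotation vector about the tool's x, y, z in degrees, then the closure, from -1 (fully open) to 1 (shut). A call has 1 to 8 rows; each row shifts and turns the commanded pose from where the row before left it, along the tool's axes as they then stand; what a row does not reach is not made up. A row lasts 1/12 s, in which the tool goes at most 41.7 mm and 7.16 degrees, less where a joint would pass 70% of its speed; a pose out of reach is approached as far as the arm can. A call is refused whole if a number of a shift passes 0.0417 or a number of a turn 7.16, either way. A call with a gripper value outside its range is refused whole. The fingers move at their own pace and stop on an object; the grip force is fixed at half the most. Time passes only in rows, so rows that do not move let the fingers close. It gives the time, the measured TCP pose, the force and the opening at its end, in the units of the state.
- bot.get_obs(): the state, without advancing time (a new reading comes with each control period).
- vision.camera(name): name is "scene" or "top" or "wrist"; returns (picture, depth): 480x640x3 uint8, red, green, blue; 480x640 float32, m along the optical axis (not along the pixel's ray), 0 where there is no reading.
- vision.camera_model(name): a dict with "mtx" (3x3 intrinsics, pixels), "rvec" (rotation vector, rad) and "tvec" (3), from world to camera coordinates, as OpenCV has them. Camera axes: x right, y down, z forward; pixel columns grow to the right and rows downward; lengths in m; the calibration is good to about 2 mm. A picture is of the moment at which its call begins: read the wrist's pose just before it. camera_model takes no time and is no camera call; for the wrist camera it gives the pose at the moment of the call.
- job_done(): hands the job in, once; it reports no verdict.
The state is a dict: "clock": time; "joint_pos": joint angles; "joint_vel": joint speeds; "tau": joint torques, N m; "eef_pos": TCP position; "tool_rot": TCP orientation; "ft_force": force on the tool from outside, world axes, zero at the start; "ft_torque": the same for the moment, N m; "grip_width": finger opening in m.
Only numpy, scipy, OpenCV 4.12 (cv2) and the standard library are available. Lean on these libraries where they do the work, as an engineer would, in place of code of your own. Each camera call takes 0.05 s, during which the arm holds its last target.

## Working session

There is one attempt and no reset: what is moved stays moved. The work goes in short steps, Python scripts to look and compute and a tool call to move; the robot and the scene stay as the last step left them, time stands still between calls to the robot, and variables do not carry over. Pictures are saved under pics/ and viewed, and the job is handed in when it is done.

Besides the shell and the picture viewer there is one more tool, called after "Request:" by a JSON object that holds its "name" and its "arguments". drive_tool: Moves the arm, as the interface text tells. Its arguments: {"type":"object","properties":{"steps":{"type":"array"}},"required":["steps"]}

```bash
ls; mkdir -p pics; python3 - <<'E'
from workcell import bot, vision
import cv2
o=bot.get_obs(); print(o)
for n in ["scene","top","wrist"]:
    p,d=vision.camera(n); cv2.imwrite(f"pics/{n}0.png",p[:,:,::-1]); 
    import numpy as np; np.save(f"{n}0d.npy",d)
    m=vision.camera_model(n); print(n,m)
    np.savez(f"{n}0m.npz",**m)
E
```

```text
pics
{'clock': 0.0, 'joint_pos': array([ 1.13902063e+00,  2.41402409e-01,  3.73491040e-03,  1.33521597e+00,
       -3.32349558e-05,  1.57080218e+00]), 'joint_vel': array([ 0.00168747,  0.00078241, -0.0008546 ,  0.00138505,  0.00051478,
       -0.00132036]), 'tau': array([ 1.31117784e-03, -3.72317147e+01,  2.52407706e+01,  1.70413539e-02,
        1.52679245e-04, -9.95306408e-06]), 'eef_pos': array([0.20904734, 0.45367102, 0.30302217]), 'tool_rot': array([ 8.42166233e-01,  5.39216975e-01, -8.69898122e-04,  5.76712008e-04]), 'ft_force': array([ 0.58273539, -1.23781993, -0.72481205]), 'ft_torque': array([ 0.01018528,  0.04591902, -0.03639737]), 'grip_width': 0.08543469474294625}
scene {'mtx': array([[481.16784956,   0.        , 321.14222278],
       [  0.        , 481.16784956, 236.71750965],
       [  0.        ,   0.        ,   1.        ]]), 'rvec': array([ 2.25915229, -1.07786266,  0.39855726]), 'tvec': array([-0.34179687,  0.38300306,  0.90083577])}
top {'mtx': array([[560.89048678,   0.        , 320.64996464],
       [  0.        , 560.89048678, 240.26489358],
       [  0.        ,   0.        ,   1.        ]]), 'rvec': array([ 2.17098102, -2.12056201,  0.2002342 ]), 'tvec': array([-0.01722042,  0.56490548,  1.67386373])}
wrist {'mtx': array([[385.96181442,   0.        , 315.73295473],
       [  0.        , 385.96181442, 242.88280372],
       [  0.        ,   0.        ,   1.        ]]), 'rvec': array([-2.40952025, -1.5446496 , -0.24471205]), 'tvec': array([-0.49905328, -0.04041507,  0.38018565])}
```

View pics/scene0.png

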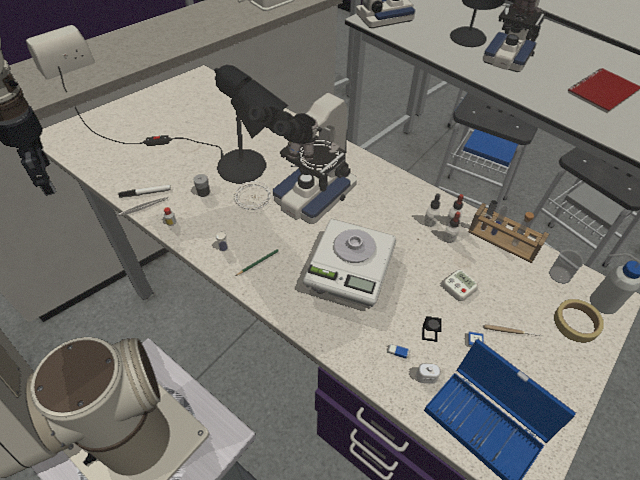

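View pics/top0.png

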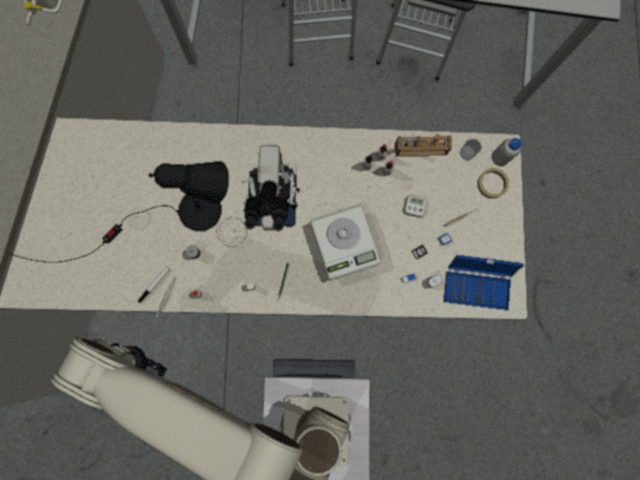

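View pics/wrist0.png

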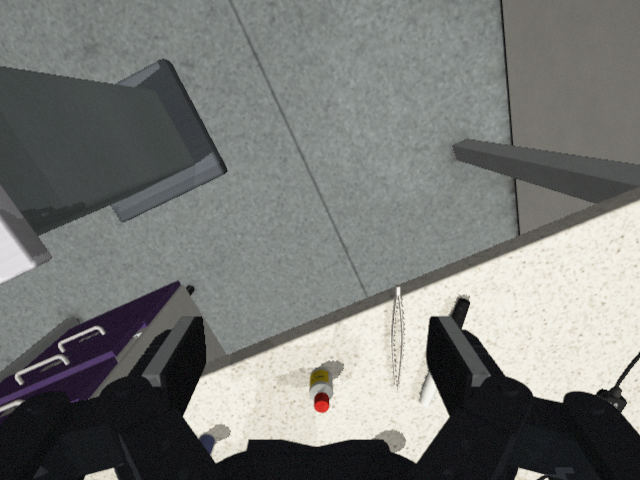

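The vial stands at scene (221,241) / top (248,287), and the balance at scene (350,262). Next I'll zoom in and measure.

```bash
cat > h.py <<'E'
import numpy as np, cv2
def load(n,tag="0"):
    m=np.load(f"{n}{tag}m.npz"); return dict(m)
def ray(m,uv):
    R=cv2.Rodrigues(m["rvec"])[0]; t=m["tvec"].ravel()
    c=-R.T@t
    d=R.T@np.array([(uv[0]-m["mtx"][0,2])/m["mtx"][0,0],(uv[1]-m["mtx"][1,2])/m["mtx"][1,1],1.])
    return c,d
def onz(m,uv,z):
    c,d=ray(m,uv); return c+d*(z-c[2])/d[2]
def proj(m,P):
    return cv2.projectPoints(np.array(P,float).reshape(-1,1,3),m["rvec"],m["tvec"],m["mtx"],None)[0].reshape(-1,2)
def cloud(m,d):
    v,u=np.mgrid[0:480,0:640]
    R=cv2.Rodrigues(m["rvec"])[0]; t=m["tvec"].ravel()
    x=(u-m["mtx"][0,2])/m["mtx"][0,0]*d; y=(v-m["mtx"][1,2])/m["mtx"][1,1]*d
    return (np.stack([x,y,d],-1)-t)@R
E
python3 - <<'E'
from h import *
for n,(x0,y0,w,h) in dict(scene=(195,170,220,150),top=(180,180,220,130)).items():
    im=cv2.imread(f"pics/{n}0.png")[y0:y0+h,x0:x0+w]
    s=3.5 if n=="scene" else 3.6
    cv2.imwrite(f"pics/{n}0z.png",cv2.resize(im,None,fx=s,fy=s,interpolation=cv2.INTER_CUBIC))
    m=load(n);d=np.load(f"{n}0d.npy");C=cloud(m,d)
    print(n,ray(m,(0,0))[0])
    if n=="top":
        for uv in [(248,287),(343,233),(320,270),(192,252),(195,294)]: print(uv,C[uv[1],uv[0]].round(4))
    else:
        for uv in [(221,238),(354,242),(168,212),(202,183)]: print(uv,C[uv[1],uv[0]].round(4))
    # balance deck/pan: points with z 60..85 in region
    M=(C[...,2]>.064)&(C[...,2]<.072)&(d>0)
    P=C[M]; P=P[(P[:,0]>.3)&(P[:,0]<.75)&(abs(P[:,1])<.25)]
    print(len(P),P[:,:2].min(0),P[:,:2].max(0)); print(cv2.minAreaRect((P[:,:2]*1000).astype(np.float32)))
    M=(C[...,2]>.0755)&(C[...,2]<.080)&(d>0)
    P=C[M]; P=P[(P[:,0]>.3)&(P[:,0]<.75)&(abs(P[:,1])<.25)]
    print(len(P),cv2.minEnclosingCircle((P[:,:2]*1000).astype(np.float32)),P.mean(0))
E
```

```text
scene [-0.00457251 -0.42642285  0.94507364]
(221, 238) [0.4158 0.2025 0.0485]
(354, 242) [ 0.5865 -0.0634  0.0789]
(168, 212) [0.3923 0.3685 0.0443]
(202, 183) [0.514  0.3763 0.0481]
2853 [ 0.46354907 -0.17203857] [0.74942775 0.17414524]
((621.7275390625, -16.467193603515625), (380.5128479003906, 217.1954345703125), 47.37879180908203)
764 ((616.0972900390625, 31.541305541992188), 160.1271514892578) [ 0.58369844 -0.06250077  0.0776513 ]
top [0.28385781 0.03075421 1.7434774 ]
(248, 287) [0.416  0.2111 0.056 ]
(343, 233) [ 0.5829 -0.07    0.0837]
(320, 270) [ 0.4786 -0.0049  0.0007]
(192, 252) [0.5177 0.3844 0.0559]
(195, 294) [0.3921 0.3702 0.0449]
1458 [ 0.45399662 -0.18136801] [0.6718683  0.02715587]
((560.7014770507812, -77.49644470214844), (183.43031311035156, 165.3249969482422), 19.3647518157959)
349 ((566.7456665039062, -74.26485443115234), 103.07743835449219) [ 0.57739196 -0.07032653  0.07757408]
```

View pics/scene0z.png

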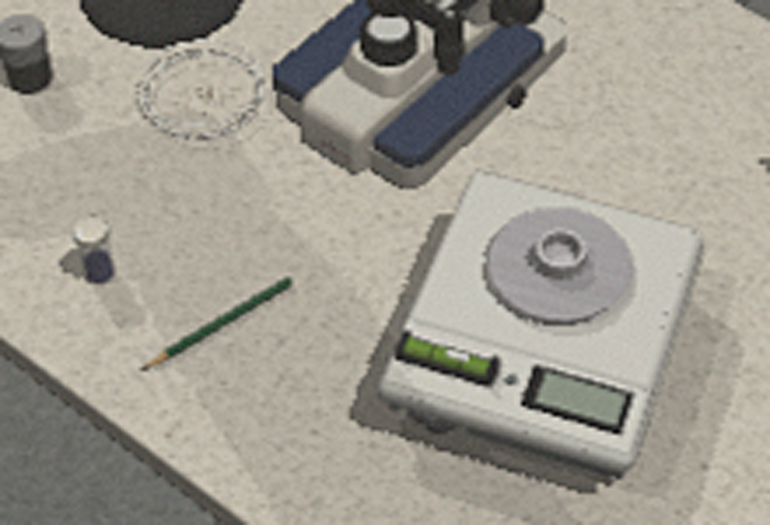

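View pics/top0z.png

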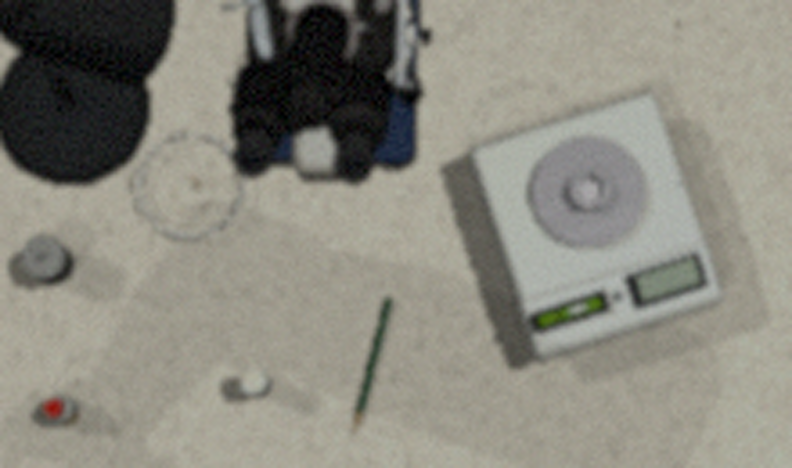

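```bash
python3 - <<'E'
from h import *
from scipy.spatial.transform import Rotation as Rn
# wrist cam in tool frame
m=load("wrist"); c,d=ray(m,(m["mtx"][0,2],m["mtx"][1,2]))
T=Rn.from_quat([8.42166233e-01,5.39216975e-01,-8.69898122e-04,5.76712008e-04]); p=np.array([0.20904734,0.45367102,0.30302217])
print("cam in tool",T.inv().apply(c-p),"axis",T.inv().apply(d)); R=cv2.Rodrigues(m["rvec"])[0]
print("cam x,y in tool",T.inv().apply(R[0]),T.inv().apply(R[1]))
# shell top corners (zoom pixels-> px) 
S=load("scene");Tp=load("top")
def zs(u,v): return (195+u/3.5,170+v/3.5)
def zt(u,v): return (180+u/3.6,180+v/3.6)
print("scene: pan",onz(S,zs(560,266),.078),"ring top",onz(S,zs(561,245),.092))
print("BL",onz(S,zs(478,174),.068),"BR",onz(S,zs(702,240),.068))
print("top: pan",onz(Tp,zt(588,192),.078),"ring",onz(Tp,zt(588,191),.092))
print("BL",onz(Tp,zt(474,156),.068),"BR",onz(Tp,zt(655,92),.068))
print("level scene",onz(S,zs(447,358),.066),"top",onz(Tp,zt(569,311),.066))
print("level ends scene",onz(S,zs(401,346),.066),onz(S,zs(494,371),.066))
print("level ends top",onz(Tp,zt(533,323),.066),onz(Tp,zt(607,298),.066))
print("vial cap scene",onz(S,zs(93,228),.05),"top",onz(Tp,zt(255,383),.05), "base scene", onz(S,zs(100,277),0))
E
```

```text
cam in tool [ 0.0002968  -0.08093658 -0.06943087] axis [-2.49665732e-04  3.12892138e-01  9.49788633e-01]
cam x,y in tool [ 9.99999631e-01 -7.02086467e-04  4.94155182e-04] [ 8.21451017e-04  9.49788407e-01 -3.12891847e-01]
scene: pan [ 0.57917634 -0.07171938  0.078     ] ring top [ 0.5841453  -0.06772094  0.092     ]
BL [0.61512882 0.02392753 0.068     ] BR [ 0.66414647 -0.12832497  0.068     ]
top: pan [ 0.5828984  -0.07133758  0.078     ] ring [ 0.58122942 -0.07046679  0.092     ]
BL [0.61310474 0.02494957 0.068     ] BR [ 0.67264318 -0.12776455  0.068     ]
level scene [ 0.48198623 -0.05502702  0.066     ] top [ 0.48355335 -0.05767403  0.066     ]
level ends scene [ 0.47069716 -0.02650724  0.066     ] [ 0.49295736 -0.08421564  0.066     ]
level ends top [ 0.47273967 -0.02774717  0.066     ] [ 0.49528198 -0.08935118  0.066     ]
vial cap scene [0.42207779 0.20676736 0.05      ] top [0.41849138 0.2033121  0.05      ] base scene [0.41787341 0.20590078 0.        ]
```

Request:
{"name": "drive_tool", "arguments": {"steps": [-0.0313,0.0231,0,0,0,0,1,-0.0313,0.0231,0,0,0,0,1,-0.0313,0.0231,0,0,0,0,1,-0.0313,0.0231,0,0,0,0,1,-0.0313,0.0231,0,0,0,0,1,-0.0313,0.0231,0,0,0,0,1,-0.0313,0.0231,0,0,0,0,1]}}

```text
clock: 0.73
eef_pos: [0.264, 0.1857, 0.3037]
tool_rot: [0.842, 0.54, -0.0, 0.0]
ft_force: [1.2, -0.5, 0.4]
grip_width: 0.0005
```

Request:
{"name": "drive_tool", "arguments": {"steps": [-0.0313,0.0231,0,0,0,0,1,-0.0313,0.0231,0,0,0,0,1,-0.0313,0.0231,0,0,0,0,1,-0.0313,0.0231,0,0,0,0,1,-0.0313,0.0231,0,0,0,0,1,-0.0313,0.0231,0,0,0,0,1,-0.0313,0.0231,0,0,0,0,1]}}

```text
clock: 1.32
eef_pos: [0.3192, -0.0812, 0.304]
tool_rot: [0.842, 0.539, 0.0, 0.0]
ft_force: [0.7, 0.6, -0.1]
grip_width: -0.0004
```

```bash
cat >> h.py <<'E'
from scipy.spatial.transform import Rotation as Rn
YAW=np.deg2rad(20.0)
def toolR(theta_deg,yaw=None,flip=-1):
    y=YAW if yaw is None else yaw; th=np.deg2rad(theta_deg)
    bx=np.array([np.cos(y),np.sin(y),0]); by=np.array([-np.sin(y),np.cos(y),0]); bz=np.array([0,0,1.])
    x=flip*by; z=np.sin(th)*bx-np.cos(th)*bz
    return Rn.from_matrix(np.stack([x,np.cross(z,x),z],1))
def delta(o,p,R):
    Q=Rn.from_quat(o["tool_rot"])
    return Q.inv().apply(np.asarray(p)-o["eef_pos"]), np.rad2deg((Q.inv()*R).as_rotvec())
E
python3 - <<'E'
from h import *
from workcell import bot
o=bot.get_obs(); print(o["clock"],o["eef_pos"],o["joint_pos"],o["ft_force"])
for th in (0,30,38): print(th,delta(o,[.32,-.08,.30],toolR(th)))
E
```

```text
1.3167 [ 0.31918218 -0.08118856  0.30403508] [-2.49271606e-01 -1.02920257e-01 -3.68615692e-01  1.30431691e+00
  2.70428342e-04  1.82991765e-01] [ 0.73273409  0.64868169 -0.09971135]
0 (array([0.00142019, 0.00024176, 0.00403584]), array([-7.53003049e-03, -6.01753512e-02,  1.35233130e+02]))
30 (array([0.00142019, 0.00024176, 0.00403584]), array([ 14.495842  ,  35.15772497, 131.44434572]))
38 (array([0.00142019, 0.00024176, 0.00403584]), array([ 18.30395965,  44.40521249, 129.14875942]))
```

Request:
{"name": "drive_tool", "arguments": {"steps": [0,0,0,0,0,7.1,1,0,0,0,0,0,7.1,1,0,0,0,0,0,7.1,1,0,0,0,0,0,7.1,1,0,0,0,0,0,7.1,1,0,0,0,0,0,7.1,1,0,0,0,0,0,7.1,1,0,0,0,0,0,7.1,1]}}

```text
clock: 1.98
eef_pos: [0.3193, -0.0792, 0.3037]
tool_rot: [0.998, 0.071, -0.0, -0.0]
ft_force: [-0.5, -0.6, 0.4]
grip_width: -0.0001
```

Request:
{"name": "drive_tool", "arguments": {"steps": [0,0,0,0,0,7.1,1,0,0,0,0,0,7.1,1,0,0,0,0,0,7.1,1,0,0,0,0,0,7.1,1,0,0,0,0,0,7.1,1,0,0,0,0,0,7.1,1,0,0,0,0,0,7.1,1,0,0,0,0,0,7.1,1]}}

```text
clock: 2.65
eef_pos: [0.3194, -0.0792, 0.3037]
tool_rot: [0.911, -0.412, -0.0, 0.0]
ft_force: [1.3, -0.3, 0.4]
grip_width: -0.0002
```

Request:
{"name": "drive_tool", "arguments": {"steps": [0,0,0,0,0,7.1,1,0,0,0,0,0,7.1,1,0,0,0,0,0,7.1,1,0,0,0,6.5,0,0,1,0,0,0,6.5,0,0,1]}}

```text
clock: 3.07
eef_pos: [0.3207, -0.0789, 0.3038]
tool_rot: [0.816, -0.566, 0.065, -0.095]
ft_force: [0.6, -0.7, -0.5]
grip_width: -0.0
```

```bash
cat >> h.py <<'E'
def snap(n,tag):
    from workcell import bot,vision
    m=vision.camera_model(n); p,d=vision.camera(n)
    cv2.imwrite(f"pics/{n}{tag}.png",p[:,:,::-1]); np.save(f"{n}{tag}d.npy",d); np.savez(f"{n}{tag}m.npz",**m)
    return m,p,d
E
python3 - <<'E'
from h import *
from workcell import bot
o=bot.get_obs(); print(o["clock"],o["eef_pos"],o["joint_pos"],o["ft_force"])
snap("wrist","1")
E
```

```text
3.0667 [ 0.32066102 -0.07887205  0.30379464] [-0.34486538 -0.22468293 -0.48552856  1.1328036   0.14856553  2.45233491] [ 0.56586829 -0.73871773 -0.51284482]
```

View pics/wrist1.png

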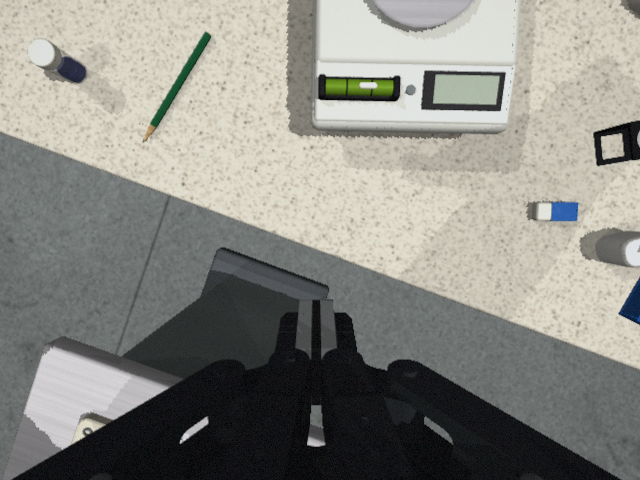

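```bash
cat >> h.py <<'E'
def level(tag,off=None):
    im=cv2.imread(f"pics/wrist{tag}.png"); hsv=cv2.cvtColor(im,cv2.COLOR_BGR2HSV); m=load("wrist",tag)
    g=cv2.inRange(hsv,(28,120,50),(50,255,255)); g=cv2.morphologyEx(g,cv2.MORPH_CLOSE,np.ones((9,9)))
    n,l,st,ce=cv2.connectedComponentsWithStats(g); k=1+np.argmax(st[1:,4]); 
    x,y,w,h=st[k][:4]; print("tube bbox",x,y,w,h)
    b=cv2.inRange(hsv,(0,0,150),(180,110,255)); sub=np.zeros_like(b); sub[y+3:y+h-3,x+2:x+w-2]=b[y+3:y+h-3,x+2:x+w-2]
    n,l,s2,c2=cv2.connectedComponentsWithStats(sub)
    if n>1:
        j=1+np.argmax(s2[1:,4]); print("bubble",s2[j],c2[j])
        e=onz(m,(x-.5,y+h/2),.066),onz(m,(x+w-.5,y+h/2),.066); bb=onz(m,c2[j],.069)
        c=(e[0]+e[1])/2; ax=(e[0]-e[1]); L=np.linalg.norm(ax); ax/=L
        print("tube len",L,"mid",c,"yaw",np.rad2deg(np.arctan2(-ax[0],ax[1])),"bubble",(bb-c)@ax*1000,"mm")
    Z=im[max(0,y-15):y+h+15,max(0,x-20):x+w+20]; cv2.imwrite(f"pics/lev{tag}.png",cv2.resize(Z,None,fx=5,fy=5,interpolation=cv2.INTER_CUBIC))
E
python3 - <<'E'
from h import *
level("1")
m=load("wrist","1"); print("front corners", onz(m,(313,126),.038),onz(m,(507,131),.038))
print("vial cap",onz(m,(41,52),.05))
C=cloud(m,np.load("wrist1d.npy"));
for uv in [(300,301),(315,302),(331,302),(298,330),(334,330),(285,315),(350,315)]:
    print(uv,C[uv[1],uv[0]],np.load("wrist1d.npy")[uv[1],uv[0]])
im=cv2.imread("pics/wrist1.png")[240:400,230:400]; cv2.imwrite("pics/fing1.png",cv2.resize(im,None,fx=3.5,fy=3.5))
E
```

```text
tube bbox 325 79 69 17
bubble [359  82  19   7 118] [367.91525424  84.83050847]
tube len 0.056074535066545375 mid [ 0.48279179 -0.05529547  0.066     ] yaw 20.53570386385267 bubble -6.826204025551479 mm
front corners [ 0.44642684 -0.02877498  0.038     ] [ 0.50302138 -0.19229095  0.038     ]
vial cap [0.42072446 0.2072042  0.05      ]
(300, 301) [ 0.34258321 -0.06361912  0.24044372] 0.15175773
(315, 302) [ 0.34437719 -0.06924595  0.24087969] 0.15135056
(331, 302) [ 0.34643209 -0.07520536  0.2402049 ] 0.15203857
(298, 330) [ 0.3377237  -0.06555501  0.26054668] 0.13219611
(334, 330) [ 0.34222611 -0.07700297  0.26117586] 0.13155396
(285, 315) [ 0.33583946 -0.05998359  0.24250963] 0.15014459
(350, 315) [ 0.09263416 -0.28408048 -0.85044737] 1.2659374
```

View pics/lev1.png

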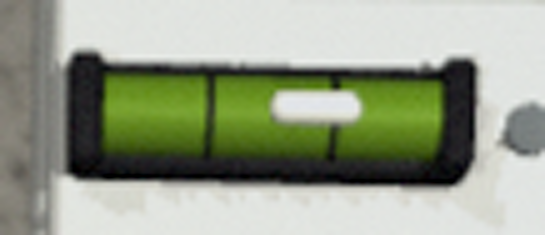

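View pics/fing1.png

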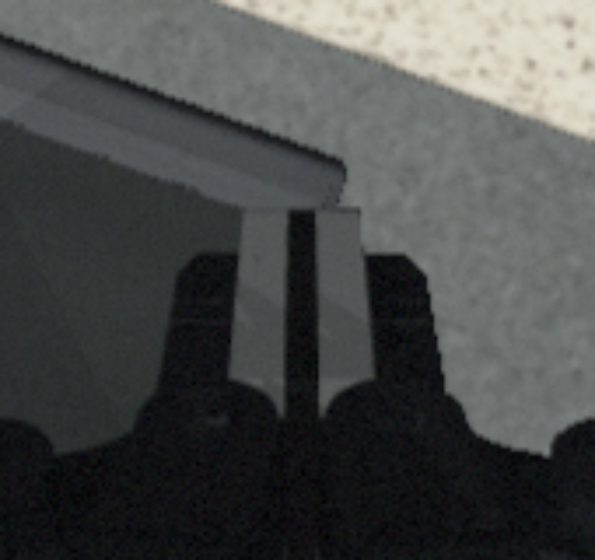

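```bash
cat >> h.py <<'E'
BY=np.deg2rad(20.3); BO=np.array([.556,-.079,0])
def B(x,y,z): 
    c,s=np.cos(BY),np.sin(BY); return BO+np.array([c*x-s*y,s*x+c*y,z])/1000
def invB(P):
    c,s=np.cos(BY),np.sin(BY); d=(np.asarray(P)-BO)*1000; return np.array([c*d[0]+s*d[1],-s*d[0]+c*d[1],d[2]])
EDGE=np.array([0,-.011,.073])
def edge(o): return invB(o["eef_pos"]+Rn.from_quat(o["tool_rot"]).apply(EDGE))
def tcp_for_edge(P,th):
    R=toolR(th,BY); return P-R.apply(EDGE),R
E
python3 - <<'E'
from h import *
from workcell import bot
o=bot.get_obs(); Q=Rn.from_quat(o["tool_rot"])
m=load("wrist","1");C=cloud(m,np.load("wrist1d.npy"))
for uv in [(300,301),(315,302),(331,302),(298,330),(334,330),(285,315),(282,325),(285,345),(240,370)]:
    print(uv,(Q.inv().apply(C[uv[1],uv[0]]-o["eef_pos"])*1000).round(1))
print(edge(o))
for P in (B(-118,44,60),B(-118,44,25)):
    p,R=tcp_for_edge(P,42); print(p,delta(o,p,R))
E
```

```text
(300, 301) [ -5.6 -13.3  67.3]
(315, 302) [  0.3 -13.1  66.9]
(331, 302) [  6.6 -12.8  67.5]
(298, 330) [ -5.5 -12.9  46.6]
(334, 330) [  6.8 -13.3  46. ]
(285, 315) [-11.3  -8.9  64.2]
(282, 325) [-11.9  -8.7  56.9]
(285, 345) [-9.7 -9.5 42.7]
(240, 370) [-20.8 -14.3  22.9]
[-195.76362902   82.89426545  234.4059953 ]
[ 0.37658445 -0.09845396  0.10688914] (array([ 0.03894992, -0.00163699,  0.20183634]), array([28.6215101 ,  0.04190976,  0.04677772]))
[ 0.37658445 -0.09845396  0.07188914] (array([0.03895921, 0.00646141, 0.23588654]), array([28.6215101 ,  0.04190976,  0.04677772]))
```

Request:
{"name": "drive_tool", "arguments": {"steps": [0.0097,0,0,7.15,0,0,1,0.0097,0,0,7.15,0,0,1,0.0097,0,0,7.15,0,0,1,0.0097,0,0,7.15,0,0,1,0,0,0,0,0,0,1]}}

```text
clock: 3.53
eef_pos: [0.3309, -0.117, 0.3016]
tool_rot: [0.765, -0.537, 0.202, -0.291]
ft_force: [-0.1, -0.1, -0.4]
grip_width: -0.0
```

```bash
python3 - <<'E'
from h import *
from workcell import bot
o=bot.get_obs(); print(o["joint_pos"],edge(o))
for P in (B(-118,44,60),B(-118,44,25)):
    p,R=tcp_for_edge(P,42); print(p,delta(o,p,R))
E
```

```text
[-0.73675687 -0.31037161 -0.7025842   0.78867617  0.62776557  2.18665431] [-167.71793617   42.21744862  254.22935495]
[ 0.37658445 -0.09845396  0.10688914] (array([-0.00121066,  0.09216918,  0.17845287]), array([ 0.46863134, -0.10616824, -0.42393979]))
[ 0.37658445 -0.09845396  0.07188914] (array([-0.00108654,  0.11537477,  0.20465374]), array([ 0.46863134, -0.10616824, -0.42393979]))
```

Request:
{"name": "drive_tool", "arguments": {"steps": [0,0.0192,0.034,0,0,0,1,0,0.0192,0.034,0,0,0,1,0,0.0192,0.034,0,0,0,1,0,0.0192,0.034,0,0,0,1,0,0.0192,0.034,0,0,0,1,0,0,0,0,0,0,1]}}

```text
clock: 4.03
eef_pos: [0.3685, -0.0984, 0.1051]
tool_rot: [0.768, -0.537, 0.192, -0.29]
ft_force: [-2.5, 1.6, 0.8]
grip_width: -0.0001
```

```bash
python3 - <<'E'
from h import *
from workcell import bot
o=bot.get_obs(); print(o["joint_pos"],edge(o),o["ft_force"])
p,R=tcp_for_edge(B(-118,44,25),42); print(p,delta(o,p,R))
snap("wrist","2"); level("2")
E
```

```text
[-0.59199995  0.14523391 -1.02577505 -0.05311231  0.56678506  2.33321932] [-126.65423037   47.76441943   56.85071085] [-2.4877308   1.59440946  0.77946231]
[ 0.37658445 -0.09845396  0.07188914] (array([0.00339322, 0.01586619, 0.03003053]), array([ 1.34980591,  0.82190062, -0.54162239]))
tube bbox 254 130 125 26
bubble [316 133  32   7 217] [331.55760369 135.94009217]
tube len 0.05635861291692748 mid [ 0.48340332 -0.05443158  0.066     ] yaw 19.768654300900312 bubble -7.040253270935361 mm
```

View pics/wrist2.png

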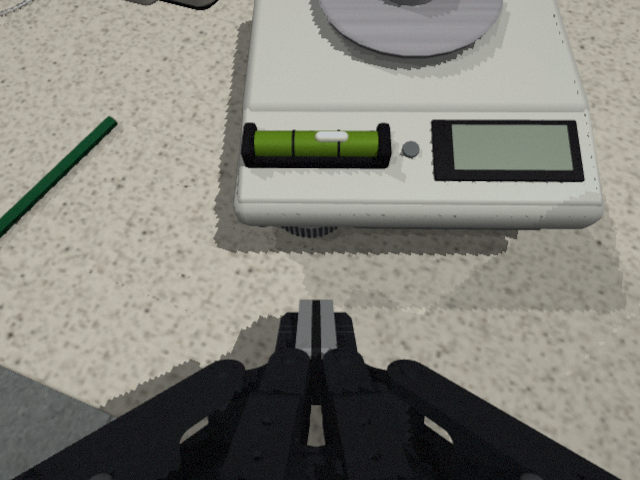

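```bash
python3 - <<'E'
from h import *
from workcell import bot
o=bot.get_obs(); print(o["joint_pos"],edge(o),o["ft_force"])
for th in (36,37):
  p,R=tcp_for_edge(B(-106,44.5,24),th); print(p,delta(o,p,R))
m=load("wrist","2")
print(proj(m,[B(-88,50,26),B(-93,50,38),B(-93,85,38),B(-93,-85,38)]))
E
```

```text
[-0.59319684  0.13434525 -1.02319006 -0.04306461  0.56915422  2.33192577] [-126.20965722   47.3776753    60.70088422] [-1.42030203  0.19014299 -0.38482936]
[ 0.39255545 -0.09201299  0.0765926 ] (array([0.00254212, 0.00247952, 0.04027246]), array([-4.86418382,  0.77246321, -0.37476058]))
[ 0.39170199 -0.0923287   0.07568043] (array([0.0025525 , 0.00376448, 0.04036686]), array([-3.86420253,  0.76907822, -0.38144497]))
[[313.4764318  236.11809896]
 [312.88125656 235.77437237]
 [240.95494665 236.04261806]
 [594.48634655 234.72413983]]
```

Request:
{"name": "drive_tool", "arguments": {"steps": [0.0008,0.001,0.013,-1.5,0.25,-0.1,1,0.0008,0.001,0.013,-1.5,0.25,-0.1,1,0.0008,0.001,0.014,-1.5,0.25,-0.1,1,0,0,0,0,0,0,1]}}

```text
clock: 4.42
eef_pos: [0.3971, -0.0962, 0.0849]
tool_rot: [0.779, -0.54, 0.189, -0.257]
ft_force: [0.4, -0.3, 0.1]
grip_width: -0.0001
```

```bash
python3 - <<'E'
from h import *
from workcell import bot
o=bot.get_obs(); print(o["joint_pos"],edge(o),o["ft_force"])
p,R=tcp_for_edge(B(-94,44.5,24),37); print(p,delta(o,p,R))
Q=Rn.from_quat(o["tool_rot"]); print("bx in tool",Q.inv().apply([np.cos(BY),np.sin(BY),0]),"by",Q.inv().apply([-np.sin(BY),np.cos(BY),0]))
E
```

```text
[-0.49039252  0.22021906 -0.98922463 -0.11691632  0.45834759  2.40574451] [-102.06034487   38.00474024   33.48106068] [ 0.4438253  -0.26478527  0.12209976]
[ 0.40295666 -0.08816547  0.07568043] (array([-0.00569199, -0.00102647,  0.01229279]), array([-0.22262545, -0.85213885,  0.55850238]))
bx in tool [-0.00120012 -0.79629691  0.60490478] by [-0.9998419  -0.00977606 -0.01485287]
```

Request:
{"name": "drive_tool", "arguments": {"steps": [-0.003,0.0028,0.0038,0,-0.4,0.3,1,-0.003,0.0028,0.0038,0,-0.4,0.3,1,0,0,0,0,0,0,1,0,-0.0032,0.0024,0,0,0,1,0,0,0,0,0,0,1]}}

```text
clock: 4.83
eef_pos: [0.3965, -0.0891, 0.0733]
tool_rot: [0.777, -0.543, 0.181, -0.262]
ft_force: [0.3, -0.7, -0.3]
grip_width: 0.0002
```

```bash
cat > st.py <<'E'
from h import *
from workcell import bot
o=bot.get_obs(); f=o["ft_force"]; c,s=np.cos(BY),np.sin(BY)
print(o["clock"],"edge",edge(o).round(1),"F bal",(np.array([c*f[0]+s*f[1],-s*f[0]+c*f[1],f[2]])).round(1),"q3",o["joint_pos"][2].round(3))
E
python3 st.py; python3 - <<'E'
from h import *
snap("wrist","3"); level("3"); snap("scene","3")
E
```

```text
4.8333 edge [-100.2   45.8   21.8] F bal [ 0.1 -0.7 -0.3] q3 -1.002
tube bbox 224 128 171 37
bubble [309 131  45  13 525] [331.05333333 136.68380952]
tube len 0.056775572219150056 mid [ 0.48319631 -0.05442989  0.066     ] yaw 20.04223023547255 bubble -7.253799250224955 mm
```

View pics/wrist3.png

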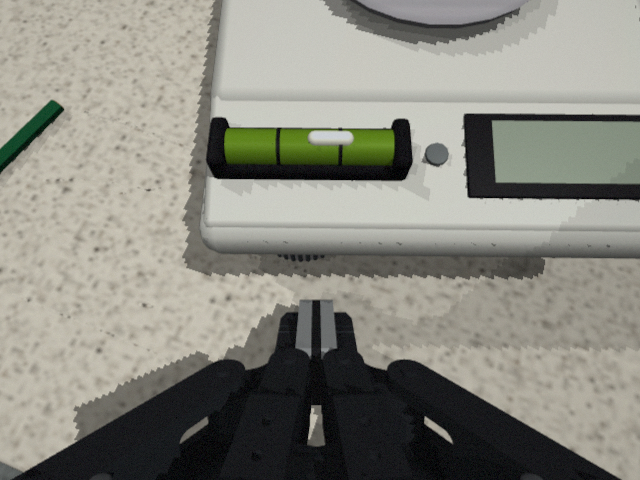

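Request:
{"name": "drive_tool", "arguments": {"steps": [0,-0.0012,-0.0016,0,0,0,1,0,-0.0032,0.0024,0,0,0,1,0,-0.0032,0.0024,0,0,0,1,0,-0.0008,0.0006,0,0,0,1,0,0,0,0,0,0,1,0,0,0,0,0,0,1]}}

```text
clock: 5.43
eef_pos: [0.4046, -0.0855, 0.0745]
tool_rot: [0.777, -0.543, 0.18, -0.262]
ft_force: [0.3, 0.1, 0.7]
grip_width: -0.0001
```

```bash
python3 st.py
```

```text
5.4333 edge [-91.5  46.5  22.9] F bal [ 0.4 -0.   0.7] q3 -0.988
```

Request:
{"name": "drive_tool", "arguments": {"steps": [0.001,-0.0008,0.0006,0,0,0,1,0.001,-0.0008,0.0006,0,0,0,1,0,-0.0008,0.0006,0,0,0,1,0,0,0,0,0,0,1]}}

```text
clock: 5.77
eef_pos: [0.4083, -0.0867, 0.0747]
tool_rot: [0.777, -0.543, 0.181, -0.262]
ft_force: [0.3, 0.1, 0.0]
grip_width: 0.0
```

```bash
python3 st.py
```

```text
5.7667 edge [-88.4  44.1  23.1] F bal [0.3 0.  0. ] q3 -0.98
```

Request:
{"name": "drive_tool", "arguments": {"steps": [0,-0.0008,0.0006,0,0,0,1,0,-0.0008,0.0006,0,0,0,1,0,0,0,0,0,0,1]}}

```text
clock: 6.02
eef_pos: [0.4101, -0.0859, 0.0747]
tool_rot: [0.777, -0.543, 0.181, -0.262]
ft_force: [-0.4, -0.5, -0.2]
grip_width: -0.0002
```

```bash
python3 st.py;  python3 - <<'E'
from h import *
snap("wrist","4"); level("4")
E
```

```text
6.0167 edge [-86.4  44.2  23.1] F bal [-0.5 -0.3 -0.2] q3 -0.978
tube bbox 216 167 176 38
bubble [303 171  46  14 579] [326.0328152  177.45423143]
tube len 0.056966809818644305 mid [ 0.48306752 -0.05431665  0.066     ] yaw 20.070133086681544 bubble -7.260133173346422 mm
```

View pics/wrist4.png

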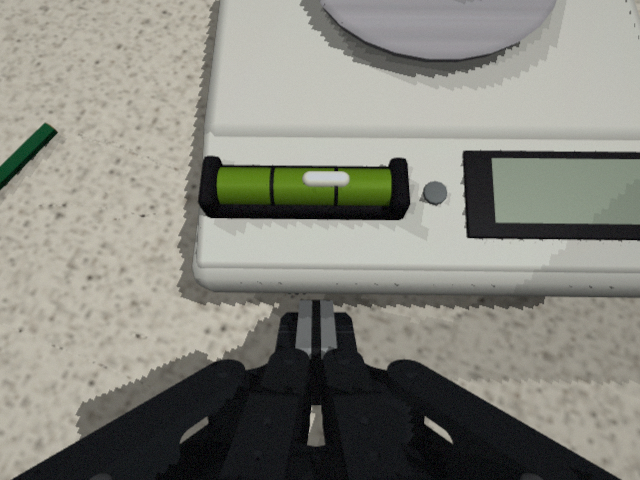

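```bash
sed -i 's/BO=np.array.*/BO=np.array([.5572,-.076,0])/' h.py; python3 st.py
```

```text
6.0667 edge [-88.7  41.9  23.1] F bal [ 0.2 -0.1 -0.9] q3 -0.978
```

Request:
{"name": "drive_tool", "arguments": {"steps": [-0.0025,0,0,0,0,0,1,0,-0.0008,0.0006,0,0,0,1,0,0,0,0,0,0,1]}}

```text
clock: 6.32
eef_pos: [0.4099, -0.083, 0.0746]
tool_rot: [0.777, -0.543, 0.181, -0.262]
ft_force: [-0.1, -1.0, -0.1]
grip_width: -0.0001
```

```bash
python3 st.py
```

```text
6.3167 edge [-87.7  44.6  23. ] F bal [-0.5 -0.9 -0.1] q3 -0.981
```

Request:
{"name": "drive_tool", "arguments": {"steps": [0,-0.0008,0.0006,0,0,0,1,0,0,0,0,0,0,1]}}

```text
clock: 6.48
eef_pos: [0.4111, -0.0828, 0.0747]
tool_rot: [0.777, -0.543, 0.181, -0.262]
ft_force: [0.3, -0.5, -0.1]
grip_width: 0.0001
```

```bash
python3 st.py
```

```text
6.4833 edge [-86.5  44.3  23.2] F bal [ 0.1 -0.6 -0.1] q3 -0.98
```

Request:
{"name": "drive_tool", "arguments": {"steps": [0,-0.0008,0.0006,0,0,0,1,0,0,0,0,0,0,1]}}

```text
clock: 6.65
eef_pos: [0.4121, -0.0825, 0.0748]
tool_rot: [0.777, -0.543, 0.181, -0.262]
ft_force: [-0.8, -0.3, 0.4]
grip_width: 0.0
```

```bash
python3 st.py
```

```text
6.65 edge [-85.5  44.3  23.2] F bal [-0.9 -0.   0.4] q3 -0.978
```

Request:
{"name": "drive_tool", "arguments": {"steps": [0,-0.0008,0.0006,0,0,0,1,0,0,0,0,0,0,1]}}

```text
clock: 6.82
eef_pos: [0.413, -0.0822, 0.0747]
tool_rot: [0.777, -0.543, 0.181, -0.262]
ft_force: [0.7, -0.2, 0.1]
grip_width: -0.0
```

```bash
python3 st.py
```

```text
6.8167 edge [-84.6  44.3  23.1] F bal [ 0.6 -0.4  0.1] q3 -0.977
```

Request:
{"name": "drive_tool", "arguments": {"steps": [0,-0.0008,0.0006,0,0,0,1,0,0,0,0,0,0,1]}}

```text
clock: 6.98
eef_pos: [0.4134, -0.0819, 0.0745]
tool_rot: [0.777, -0.544, 0.18, -0.261]
ft_force: [-3.1, -1.2, 1.9]
grip_width: 0.0002
```

```bash
python3 st.py; python3 - <<'E'
from h import *
snap("wrist","5"); level("5")
E
```

```text
6.9833 edge [-84.1  44.4  22.9] F bal [-3.3 -0.   1.9] q3 -0.976
tube bbox 223 179 179 39
bubble [312 184  46  14 581] [334.76075731 190.20654045]
tube len 0.057124536082408375 mid [ 0.48305337 -0.05455506  0.066     ] yaw 20.033999607559785 bubble -7.178514439951744 mm
```

View pics/wrist5.png

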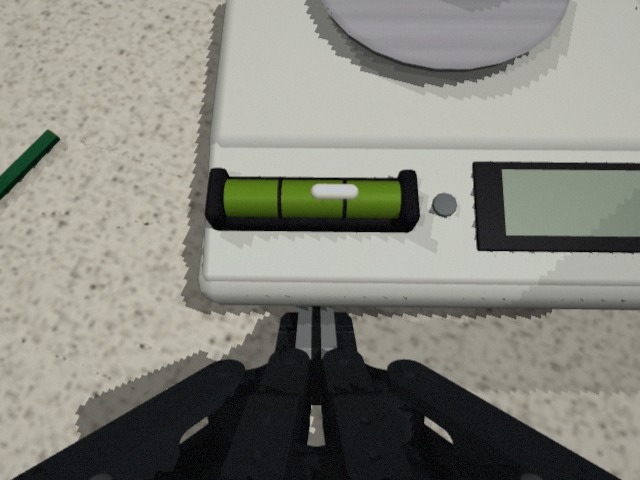

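Request:
{"name": "drive_tool", "arguments": {"steps": [0,-0.0004,0.0003,0,0,0,1,-0.0015,0,0,0,0,0,1,-0.0015,0,0,0,0,0,1,0,0,0,0,0,0,1]}}

```text
clock: 7.37
eef_pos: [0.4124, -0.0788, 0.0744]
tool_rot: [0.777, -0.544, 0.18, -0.261]
ft_force: [-5.5, -1.7, 3.0]
grip_width: -0.0002
```

```bash
python3 st.py; python3 - <<'E'
from h import *
snap("wrist","6"); level("6")
E
```

```text
7.3667 edge [-84.   47.6  22.8] F bal [-5.8  0.3  3. ] q3 -0.982
tube bbox 234 179 178 39
bubble [319 184  47  14 560] [341.89821429 190.06785714]
tube len 0.05671845816832491 mid [ 0.48310543 -0.05468122  0.066     ] yaw 20.006902468686665 bubble -6.05553635566545 mm
```

Request:
{"name": "drive_tool", "arguments": {"steps": [-0.0015,0,0,0,0,0,1,-0.0015,0,0,0,0,0,1,-0.0015,0,0,0,0,0,1,-0.0015,0,0,0,0,0,1,0,0,0,0,0,0,1]}}

```text
clock: 7.83
eef_pos: [0.4103, -0.0731, 0.0744]
tool_rot: [0.777, -0.544, 0.18, -0.261]
ft_force: [-5.6, -2.3, 2.6]
grip_width: -0.0
```

```bash
python3 st.py; python3 - <<'E'
from h import *
snap("wrist","7"); level("7")
E
```

```text
7.8333 edge [-84.   53.7  22.7] F bal [-6.1 -0.2  2.6] q3 -0.993
tube bbox 254 179 179 39
bubble [334 184  46  14 568] [356.64260563 190.02112676]
tube len 0.05700661305121915 mid [ 0.48328283 -0.05508377  0.066     ] yaw 20.01683786040076 bubble -4.131554595832564 mm
```

Request:
{"name": "drive_tool", "arguments": {"steps": [-0.0015,0,0,0,0,0,1,-0.0015,0,0,0,0,0,1,0,0,0,0,0,0,1,0,0.0056,-0.0042,0,0,0,1,0,0,0,0,0,0,1]}}

```text
clock: 8.3
eef_pos: [0.4029, -0.0727, 0.0746]
tool_rot: [0.777, -0.543, 0.18, -0.262]
ft_force: [-1.6, 0.2, -0.1]
grip_width: 0.0
```

Request:
{"name": "drive_tool", "arguments": {"steps": [0.006,0,0,0,0,0,1,0.006,0,0,0,0,0,1,0,0,0,0,0,0,1,0,0,0,0,0,0,1]}}

```text
clock: 8.63
eef_pos: [0.4085, -0.0849, 0.075]
tool_rot: [0.776, -0.544, 0.181, -0.262]
ft_force: [0.0, -0.8, -0.7]
grip_width: 0.0001
```

```bash
python3 st.py; python3 - <<'E'
from h import *
snap("wrist","8"); level("8")
E
```

```text
8.6333 edge [-89.7  43.2  23.5] F bal [-0.3 -0.8 -0.7] q3 -0.983
tube bbox 222 164 175 38
bubble [297 168  45  14 565] [319.35752212 174.29911504]
tube len 0.056970934024220994 mid [ 0.48331219 -0.05458895  0.066     ] yaw 20.036337043905665 bubble -3.3745742969914287 mm
```

Request:
{"name": "drive_tool", "arguments": {"steps": [-0.001,-0.0032,0.0024,0,0,0,1,0,-0.0024,0.0018,0,0,0,1,0,0,0,0,0,0,1,-0.0015,0,0,0,0,0,1,-0.0015,0,0,0,0,0,1,0,0,0,0,0,0,1]}}

```text
clock: 9.18
eef_pos: [0.4119, -0.0774, 0.0741]
tool_rot: [0.777, -0.544, 0.18, -0.261]
ft_force: [-4.5, -1.7, 2.0]
grip_width: 0.0002
```

```bash
python3 st.py
```

```text
9.1833 edge [-84.1  49.2  22.4] F bal [-4.8 -0.   2. ] q3 -0.984
```

Request:
{"name": "drive_tool", "arguments": {"steps": [-0.0015,0,0,0,0,0,1,-0.0015,0,0,0,0,0,1,-0.0015,0,0,0,0,0,1,-0.0015,0,0,0,0,0,1,0,0,0,0,0,0,1]}}

```text
clock: 9.6
eef_pos: [0.4099, -0.0718, 0.0742]
tool_rot: [0.777, -0.544, 0.18, -0.262]
ft_force: [-4.7, -2.5, -1.7]
grip_width: 0.0
```

```bash
python3 st.py; python3 - <<'E'
from h import *
snap("wrist","9"); level("9")
E
```

```text
9.6 edge [-83.9  55.2  22.5] F bal [-5.3 -0.7 -1.7] q3 -0.995
tube bbox 259 179 179 39
bubble [327 183  47  14 602] [350.06478405 189.53820598]
tube len 0.0568895585180598 mid [ 0.48330545 -0.05521139  0.066     ] yaw 20.041795931979294 bubble -0.4942356023798435 mm
```

View pics/lev9.png

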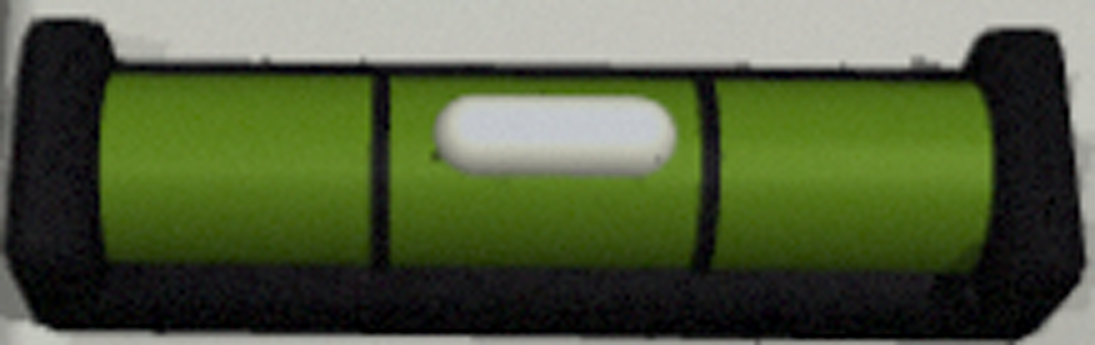

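Request:
{"name": "drive_tool", "arguments": {"steps": [-0.001,0,0,0,0,0,1,-0.001,0,0,0,0,0,1,0,0,0,0,0,0,1,0,0.002,-0.0015,0,0,0,1,0,0.008,-0.006,0,0,0,1,0,0.008,-0.006,0,0,0,1,0,0,0,0,0,0,1]}}

```text
clock: 10.23
eef_pos: [0.3874, -0.0782, 0.0745]
tool_rot: [0.776, -0.544, 0.18, -0.262]
ft_force: [-0.9, -0.6, 0.4]
grip_width: 0.0002
```

```bash
python3 st.py; python3 - <<'E'
from h import *
snap("wrist","10"); level("10")
E
```

```text
10.2333 edge [-107.3   56.9   22.9] F bal [-1.  -0.2  0.4] q3 -1.032
tube bbox 267 117 168 36
bubble [330 120  44  12 476] [351.62394958 125.15336134]
tube len 0.05689062777301999 mid [ 0.4836878  -0.05497838  0.066     ] yaw 19.9194499871765 bubble -0.21160697288627514 mm
```

View pics/lev10.png

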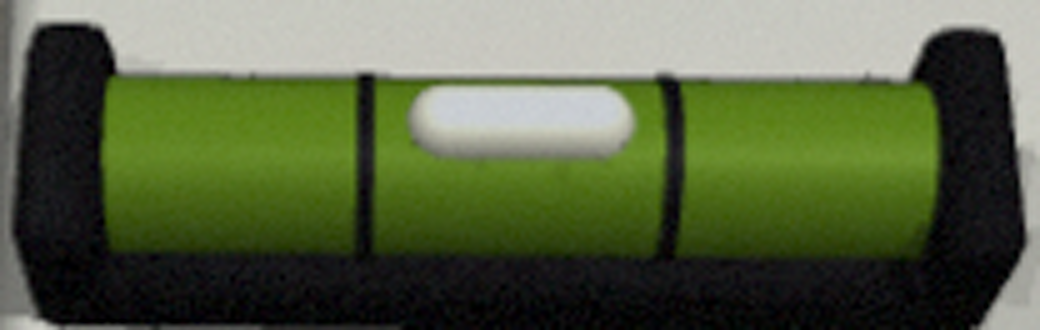

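Request:
{"name": "drive_tool", "arguments": {"steps": [0,0.004,-0.04,0,0,0,1,0,-0.01,-0.04,0,0,0,0.6,0,-0.02,-0.03,-7,0,0,0.2,0,-0.02,-0.03,-7,0,0,0,0,0,-0.03,-7,0,0,-0.2,0,0,-0.02,-7,0,0,-0.2,0,0,0,-7,0,0,-0.2,0,0,0,0,0,0,-0.2]}}

```text
clock: 10.95
eef_pos: [0.3379, -0.1021, 0.2287]
tool_rot: [0.818, -0.571, 0.038, -0.056]
ft_force: [0.7, -0.1, 0.1]
grip_width: 0.0515
```

```bash
python3 - <<'E'
from h import *
from workcell import bot
o=bot.get_obs(); print(o["clock"],o["eef_pos"],o["joint_pos"])
Q=Rn.from_quat(o["tool_rot"]); print(Q.as_matrix().round(3))
Tp=load("top"); S=load("scene")
C=cloud(Tp,np.load("top0d.npy")); 
M=(C[...,0]>.38)&(C[...,0]<.9)&(C[...,1]>.03)&(C[...,1]<.3)&(C[...,2]>.1)
P=C[M]
for a,b in ((.1,.18),(.18,.25),(.25,.36)):
    q=P[(P[:,2]>a)&(P[:,2]<b)]
    if len(q): print(a,b,len(q),np.percentile(q,[1,99],axis=0).round(3))
C=cloud(S,np.load("scene0d.npy")); 
M=(C[...,0]>.38)&(C[...,0]<.9)&(C[...,1]>.03)&(C[...,1]<.35)
P=C[M]
for a,b in ((.02,.1),(.1,.18),(.18,.25),(.25,.36)):
    q=P[(P[:,2]>a)&(P[:,2]<b)]
    if len(q): print(a,b,len(q),np.percentile(q,[1,99],axis=0).round(3))
E
```

```text
10.95 [ 0.33790925 -0.1020863   0.22871478] [-0.35211864 -0.06428827 -0.54705499  0.98620284  0.08984744  2.44214582]
[[ 0.345 -0.93   0.126]
 [-0.939 -0.341  0.049]
 [-0.003 -0.135 -0.991]]
0.1 0.18 805 [[0.644 0.073 0.113]
 [0.791 0.232 0.178]]
0.18 0.25 585 [[0.649 0.108 0.181]
 [0.79  0.299 0.246]]
0.25 0.36 2234 [[0.545 0.092 0.255]
 [0.785 0.201 0.348]]
0.02 0.1 3007 [[0.412 0.077 0.021]
 [0.797 0.347 0.094]]
0.1 0.18 1804 [[0.643 0.073 0.114]
 [0.8   0.338 0.179]]
0.18 0.25 1732 [[0.613 0.111 0.182]
 [0.792 0.348 0.249]]
0.25 0.36 2487 [[0.545 0.091 0.251]
 [0.78  0.347 0.348]]
```

```bash
python3 - <<'E'
from h import *
from workcell import bot
o=bot.get_obs()
print(delta(o,[.42,.206,.22],toolR(0,np.deg2rad(55))))
Q=Rn.from_quat(o["tool_rot"])
E
```

```text
(array([-0.26084803, -0.18034131,  0.03416612]), array([ -7.58193218,  -2.20373347, -34.78292226]))
```

Request:
{"name": "drive_tool", "arguments": {"steps": [0,0,0,-1.5,-0.44,-6.96,-0.2,0,0,0,-1.5,-0.44,-6.96,-0.2,0,0,0,-1.5,-0.44,-6.96,-0.2,0,0,0,-1.5,-0.44,-6.96,-0.2,0,0,0,-1.5,-0.44,-6.96,-0.2,0,0,0,0,0,0,-0.2]}}

```text
clock: 11.45
eef_pos: [0.3338, -0.1013, 0.2248]
tool_rot: [0.954, -0.301, -0.002, -0.002]
ft_force: [0.4, -1.2, -0.1]
grip_width: 0.0511
```

```bash
python3 - <<'E'
from h import *
from workcell import bot
o=bot.get_obs()
print(delta(o,[.42,.206,.22],toolR(0,np.deg2rad(55))))
E
```

```text
(array([-0.10563978, -0.30115519,  0.00620299]), array([-0.14673198,  0.32621669, -0.00089766]))
```

Request:
{"name": "drive_tool", "arguments": {"steps": [-0.0132,-0.0376,0,0,0,0,-0.2,-0.0132,-0.0376,0,0,0,0,-0.2,-0.0132,-0.0376,0,0,0,0,-0.2,-0.0132,-0.0376,0,0,0,0,-0.2,-0.0132,-0.0376,0,0,0,0,-0.2,-0.0132,-0.0376,0,0,0,0,-0.2,-0.0132,-0.0376,0,0,0,0,-0.2,-0.0132,-0.0376,0,0,0,0,-0.2]}}

```text
clock: 12.12
eef_pos: [0.4204, 0.2068, 0.226]
tool_rot: [0.953, -0.303, -0.003, -0.002]
ft_force: [0.6, -0.4, -0.5]
grip_width: 0.051
```

Request:
{"name": "drive_tool", "arguments": {"steps": [0,0,0,0,0,0,-0.2,0,0,0,0,0,0,-0.2]}}

```text
clock: 12.28
eef_pos: [0.4204, 0.2065, 0.2256]
tool_rot: [0.954, -0.301, -0.003, -0.002]
ft_force: [0.2, -0.5, -1.4]
grip_width: 0.0514
```

```bash
python3 - <<'E'
from h import *
from workcell import bot
o=bot.get_obs(); print(o["eef_pos"],o["joint_pos"],o["grip_width"])
snap("wrist","11")
E
```

```text
[0.42044703 0.20646361 0.22562743] [ 0.45340585  0.23114052 -0.21862522  1.12271375  0.00621181  2.63644171] 0.05144602537709186
```

View pics/wrist11.png

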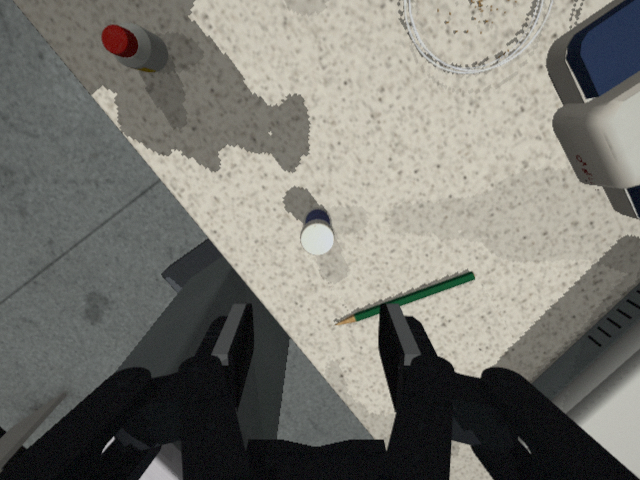

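```bash
python3 - <<'E'
from h import *
from workcell import bot
o=bot.get_obs(); Q=Rn.from_quat(o["tool_rot"]); m=load("wrist","11")
im=cv2.cvtColor(cv2.imread("pics/wrist11.png"),cv2.COLOR_BGR2HSV)
b=cv2.inRange(im[200:265,285:350],(0,0,190),(180,40,255)); n,l,s,c=cv2.connectedComponentsWithStats(b); j=1+np.argmax(s[1:,4])
print(s[j],c[j]); uv=(285+s[j][0]+s[j][2]/2-.5,200+s[j][1]+s[j][3]/2-.5)
V=onz(m,uv,.05); a=onz(m,(uv[0]-s[j][2]/2,uv[1]),.05);e=onz(m,(uv[0]+s[j][2]/2,uv[1]),.05); print("cap",V,"dia",np.linalg.norm(a-e))
print("tool",Q.inv().apply(V-o["eef_pos"]))
for p in [(345,322),(475,275)]: print("pencil tool",Q.inv().apply(onz(m,p,.004)-o["eef_pos"]))
C=cloud(m,np.load("wrist11d.npy"))
for p in [(240,310),(247,340),(393,310)]: print(Q.inv().apply(C[p[1],p[0]]-o["eef_pos"]))
E
```

```text
[   0   11   49   54 1658] [20.83655006 41.70506634]
cap [0.41752782 0.21285068 0.05      ] dia 0.03260059511250539
tool [-0.00536841 -0.0049647   0.17569336]
pencil tool [0.02421295 0.08467699 0.22148883]
pencil tool [0.12882192 0.04088738 0.22083592]
[-0.02934586 -0.0125677   0.06044786]
[-0.02650466 -0.00246803  0.05599175]
[ 0.02802491 -0.01285615  0.06014728]
```

```bash
python3 - <<'E'
from h import *
from workcell import bot
o=bot.get_obs(); Q=Rn.from_quat(o["tool_rot"]); m=load("wrist","11")
g=cv2.imread("pics/wrist11.png",0)
C=cv2.HoughCircles(g[190:290,270:370],cv2.HOUGH_GRADIENT,1,20,param1=120,param2=10,minRadius=12,maxRadius=20); print(C)
c=C[0,0]; V=onz(m,(270+c[0],190+c[1]),.05); print(V,"dia",2*c[2]/385.96*np.linalg.norm(V-ray(m,(0,0))[0])*.98)
print("tool",Q.inv().apply(V-o["eef_pos"]), "axes err",Q.as_matrix()[:,2])
cv2.imwrite("pics/v11.png",cv2.resize(cv2.imread("pics/wrist11.png")[190:290,270:370],None,fx=5,fy=5))
E
```

```text
[[[45.5 48.5 17.2]
  [63.5 78.5 15. ]
  [29.5 20.5 19.4]]]
[0.42067231 0.20980377 0.05      ] dia 0.022444289871490428
tool [-0.00104299 -0.00428537  0.17566585] axes err [-0.00505419  0.00381113 -0.99997997]
```

View pics/v11.png

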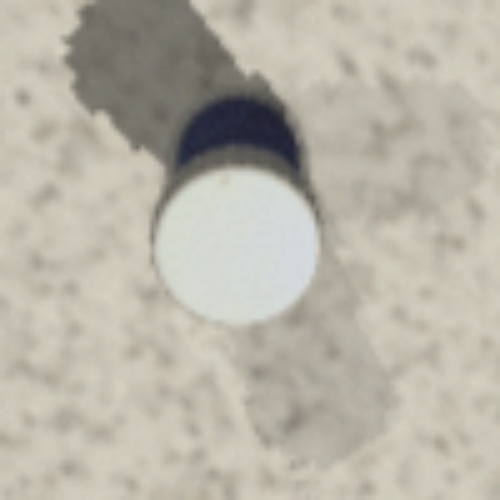

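Request:
{"name": "drive_tool", "arguments": {"steps": [0,-0.0042,0.03,0,0,0,-0.2,0,0,0.035,0,0,0,-0.2,0,0,0.035,0,0,0,-0.2,0,0,0.02,0,0,0,-0.2,0,0,0.008,0,0,0,-0.2,0,0,0,0,0,0,-0.2,0,0,0,0,0,0,-0.2]}}

```text
clock: 12.92
eef_pos: [0.4229, 0.2081, 0.0993]
tool_rot: [0.953, -0.303, -0.002, -0.001]
ft_force: [0.1, 0.5, -0.3]
grip_width: 0.0514
```

```bash
python3 - <<'E'
from h import *
from workcell import bot
o=bot.get_obs(); print(o["eef_pos"],o["joint_pos"],o["ft_force"],Rn.from_quat(o["tool_rot"]).as_matrix()[:,2])
snap("wrist","12")
E
```

```text
[0.42291107 0.20809457 0.0992559 ] [ 0.45482569  0.38425022 -0.38488323  0.80279634  0.00498888  2.64100429] [ 0.12231757  0.50407803 -0.29690813] [-0.00320985  0.00398375 -0.99998691]
```

View pics/wrist12.png

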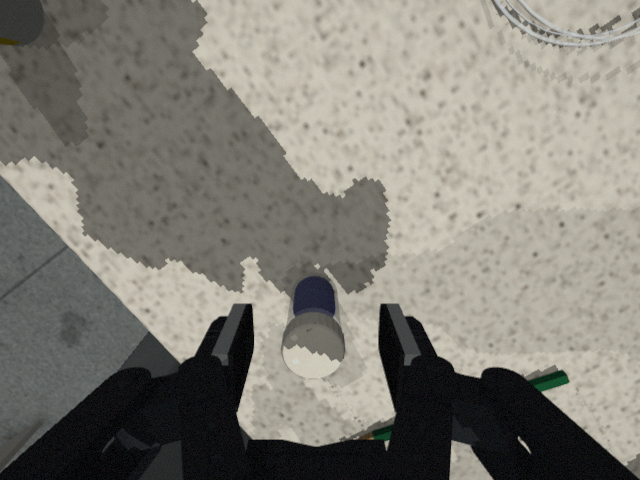

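```bash
python3 - <<'E'
from h import *
from workcell import bot
o=bot.get_obs(); Q=Rn.from_quat(o["tool_rot"]); m=load("wrist","12")
print(Q.inv().apply(onz(m,(313.5,346),.05)-o["eef_pos"]))
E
```

```text
[-0.00160361 -0.00176563  0.05005054]
```

Request:
{"name": "drive_tool", "arguments": {"steps": [-0.0015,-0.0018,0.002,0,0,0,-0.2,0,0,0,0,0,0,0.3,0,0,0,0,0,0,1,0,0,0,0,0,0,1,0,0,0,0,0,0,1,0,0,0,0,0,0,1]}}

```text
clock: 13.47
eef_pos: [0.4232, 0.2118, 0.0977]
tool_rot: [0.953, -0.302, -0.001, -0.002]
ft_force: [-0.9, -0.4, 6.7]
grip_width: 0.0215
```

```bash
python3 - <<'E'
from h import *
from workcell import bot
o=bot.get_obs(); print(o["eef_pos"],o["ft_force"],o["grip_width"])
snap("wrist","13")
E
```

```text
[0.4232184  0.21178615 0.09770406] [-0.9049326  -0.35127305  6.7064004 ] 0.02154516534726397
```

View pics/wrist13.png

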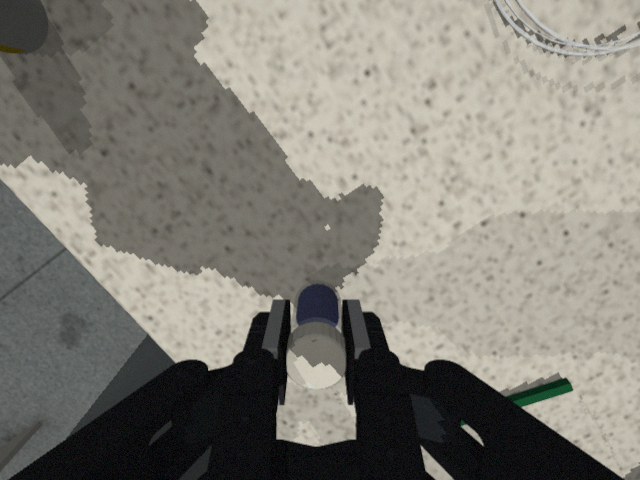

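Request:
{"name": "drive_tool", "arguments": {"steps": [0,0,-0.01,0,0,0,1,0,0,-0.03,0,0,0,1,0,0,-0.035,0,0,0,1,0,0,-0.035,0,0,0,1,0,0,0,0,0,0,1,0,0,0,0,0,0,1]}}

```text
clock: 14.02
eef_pos: [0.4242, 0.2118, 0.209]
tool_rot: [0.953, -0.302, -0.0, -0.003]
ft_force: [-0.1, 0.4, -1.5]
grip_width: 0.0211
```

```bash
python3 - <<'E'
from h import *
from workcell import bot
o=bot.get_obs(); print(o["eef_pos"],o["ft_force"],o["grip_width"],o["joint_pos"])
snap("wrist","14");snap("scene","14")
print(delta(o,[.40,-.05,.24],toolR(0,np.deg2rad(55))))
im=cv2.imread("pics/scene14.png")[120:320,150:420]; cv2.imwrite("pics/s14z.png",cv2.resize(im,None,fx=2.9,fy=2.9))
E
```

```text
[0.42423739 0.21175304 0.20901052] [-0.12462213  0.38586529 -1.51535898] 0.02113726395344644 [ 0.46064631  0.25303167 -0.23651952  1.0768385   0.00474671  2.64433999]
(array([ 0.13067671,  0.22785837, -0.03265904]), array([-0.35175641,  0.11823585, -0.11583237]))
```

View pics/wrist14.png

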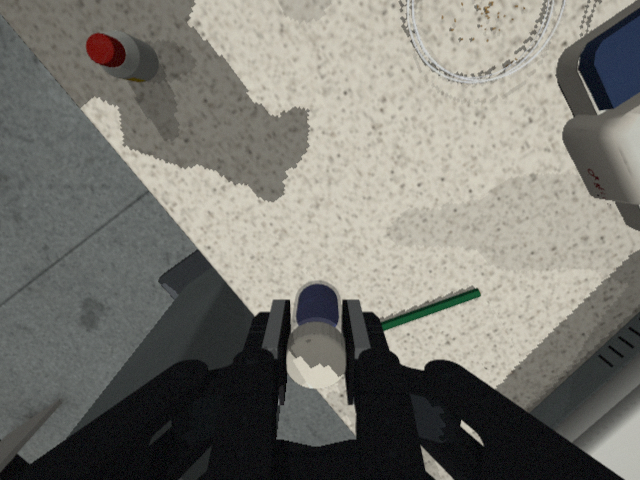

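View pics/s14z.png

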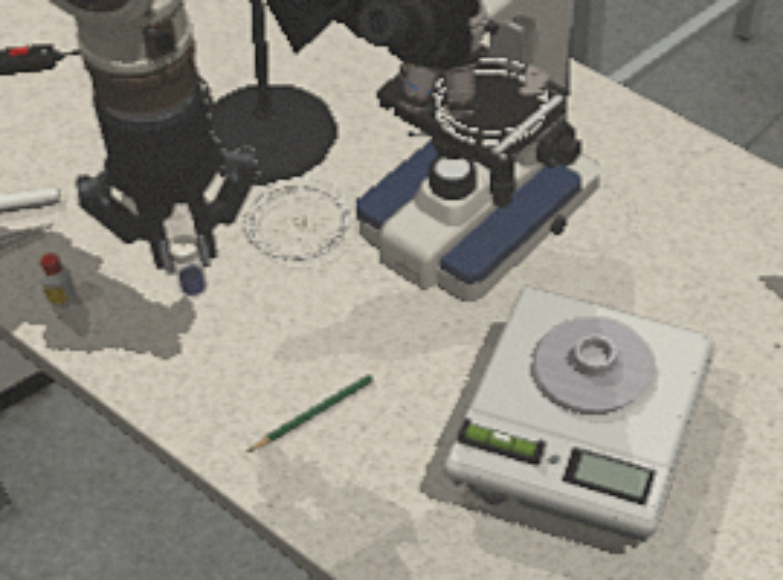

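Request:
{"name": "drive_tool", "arguments": {"steps": [0.0187,0.0326,-0.0047,0,0,0,1,0.0187,0.0326,-0.0047,0,0,0,1,0.0187,0.0326,-0.0047,0,0,0,1,0.0187,0.0326,-0.0047,0,0,0,1,0.0187,0.0326,-0.0047,0,0,0,1,0.0187,0.0326,-0.0047,0,0,0,1,0.0187,0.0326,-0.0047,0,0,0,1,0,0,0,0,0,0,1]}}

```text
clock: 14.78
eef_pos: [0.3974, -0.0563, 0.2379]
tool_rot: [0.952, -0.306, -0.003, 0.0]
ft_force: [0.1, 0.5, -0.1]
grip_width: 0.021
```

```bash
python3 - <<'E'
from h import *
from workcell import bot
o=bot.get_obs(); Q=Rn.from_quat(o["tool_rot"]);print(o["eef_pos"],Q.as_matrix()[:,2],o["grip_width"],o["joint_pos"])
m,p,d=snap("wrist","15"); snap("scene","15")
# cap in tool
for uv in [(316.2,357),(316.2,359)]:
    c,dd=ray(m,uv); ct=Q.inv().apply(c-o["eef_pos"]); dt=Q.inv().apply(dd); print("cap tool",(ct+dt*(.048-ct[2])/dt[2]))
print("seat",B(28,0,80))
print(delta(o,B(28,0,240),toolR(0,np.deg2rad(55))))
E
```

```text
[ 0.39740475 -0.05629668  0.23787542] [-0.00570516  0.00112358 -0.99998309] 0.020979186593485553 [-1.40903488e-01  9.48836336e-02 -3.51100441e-01  1.13061870e+00
  3.11221437e-04  2.05193122e+00]
cap tool [-0.0003426   0.00089602  0.048     ]
cap tool [-0.00034171  0.00172555  0.048     ]
seat [ 0.58346089 -0.0662858   0.08      ]
(array([ 0.15701283, -0.10028924, -0.00319725]), array([ 0.13645941,  0.30393607, -0.64022413]))
```

View pics/wrist15.png

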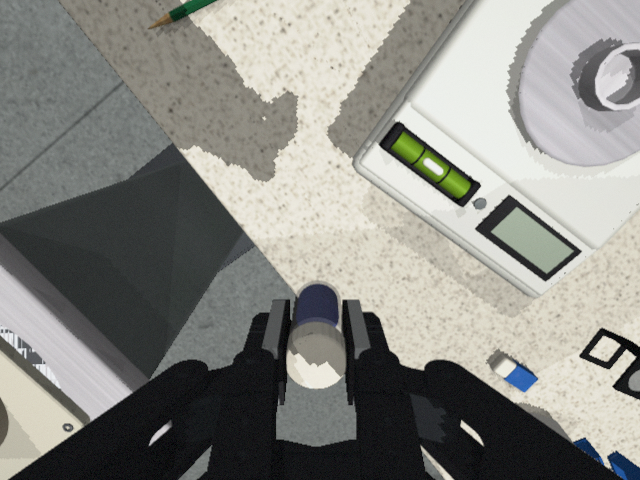

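Request:
{"name": "drive_tool", "arguments": {"steps": [0.0392,-0.0112,-0.001,0,0,-0.16,1,0.0392,-0.0112,-0.001,0,0,-0.16,1,0.0392,-0.0112,-0.001,0,0,-0.16,1,0.0392,-0.0112,0,0,0,-0.16,1,0,0,0,0,0,0,1,0,0,0,0,0,0,1]}}

```text
clock: 15.38
eef_pos: [0.5541, -0.1025, 0.2373]
tool_rot: [0.955, -0.295, -0.005, -0.001]
ft_force: [-0.4, -0.1, 0.2]
grip_width: 0.0213
```

```bash
python3 - <<'E'
from h import *
from workcell import bot
o=bot.get_obs(); Q=Rn.from_quat(o["tool_rot"]);print(o["eef_pos"],Q.as_matrix()[:,2],o["grip_width"])
m,p,d=snap("wrist","16")
print(proj(m,[B(28,0,92),B(28,0,80)]))
E
```

```text
[ 0.55408336 -0.10249391  0.23733585] [-0.00877925  0.00498245 -0.99994905] 0.021326765510067555
[[326.21782942 179.5775665 ]
 [325.89683055 176.31063489]]
```

View pics/wrist16.png

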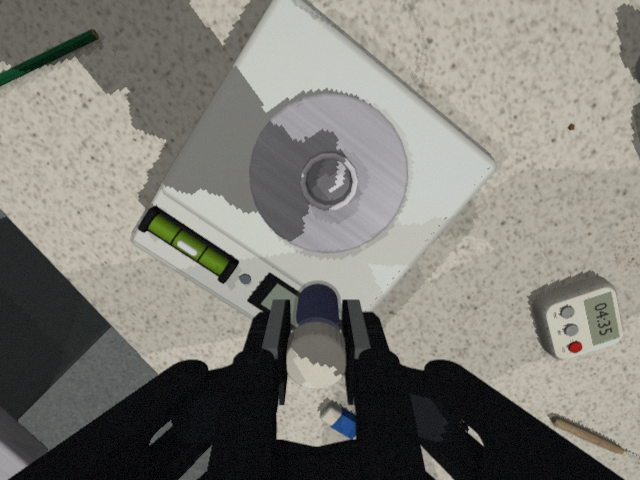

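```bash
python3 - <<'E'
from h import *
from workcell import bot
o=bot.get_obs(); Q=Rn.from_quat(o["tool_rot"]); m=load("wrist","16")
g=cv2.imread("pics/wrist16.png",0)
cv2.imwrite("pics/r16.png",cv2.resize(cv2.imread("pics/wrist16.png")[130:230,280:380],None,fx=6,fy=6,interpolation=cv2.INTER_CUBIC))
H=cv2.HoughCircles(g,cv2.HOUGH_GRADIENT,1,20,param1=100,param2=20,minRadius=70,maxRadius=90); print("pan",H[0,:3])
H2=cv2.HoughCircles(g[130:230,280:380],cv2.HOUGH_GRADIENT,1,20,param1=100,param2=15,minRadius=18,maxRadius=34); print("ring",H2[0,:4] if H2 is not None else None)
c=H[0,0]; P=onz(m,c[:2],.078); print(P,"r",c[2]/385.96*.25)
E
```

```text
pan [[325.5 170.5  80.6]
 [545.5 334.5  81.7]]
ring [[50.5 51.5 29.9]]
[ 0.5850186  -0.06359797  0.078     ] r 0.05220748
```

View pics/r16.png

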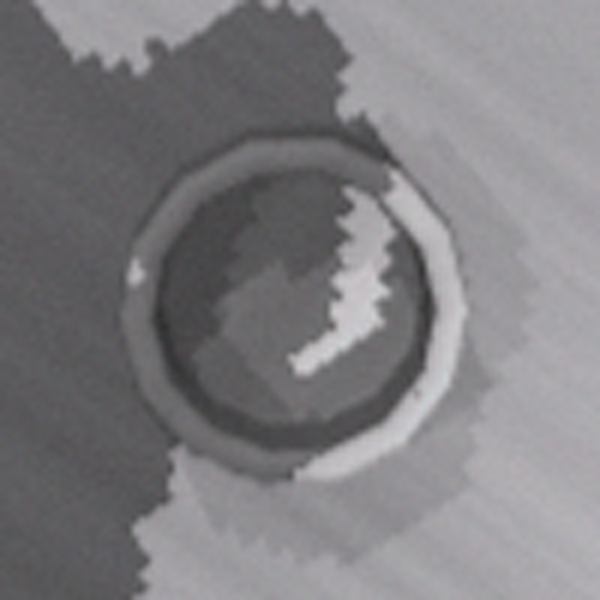

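```bash
python3 - <<'E'
from h import *
from workcell import bot
o=bot.get_obs(); Q=Rn.from_quat(o["tool_rot"]); m=load("wrist","16")
P=onz(m,(328.9,181.1),.092); print(P, invB(P)); 
a,b=onz(m,(280+125/6,181),.092),onz(m,(280+467/6,181),.092); print("dia",np.linalg.norm(a-b))
print(Q.inv().apply(P-o["eef_pos"]), Q.as_matrix().round(4))
# desired: vial tool offset (-.0003,.0013)
R=toolR(0,np.deg2rad(55)); v=np.array([-.0003,.0013,.048])
tgt=P-R.apply([v[0],v[1],0]); tgt[2]=.225
print(tgt,delta(o,tgt,R))
E
```

```text
[ 0.58422253 -0.06782666  0.092     ] [28.17975295 -1.70939315 92.        ]
dia 0.03167114424489988
[ 0.00808297 -0.04632845  0.1461075 ] [[ 8.255e-01 -5.643e-01 -8.800e-03]
 [-5.643e-01 -8.256e-01  5.000e-03]
 [-1.000e-02  8.000e-04 -9.999e-01]]
[ 0.58521392 -0.06693384  0.225     ] (array([ 0.00706454, -0.04751218,  0.01310997]), array([0.05183542, 0.57399766, 0.64607051]))
```

Request:
{"name": "drive_tool", "arguments": {"steps": [0.0035,-0.0237,0,0,0.28,0.32,1,0.0035,-0.0237,0,0,0.28,0.32,1,0,0,0,0,0,0,1,0,0,0,0,0,0,1]}}

```text
clock: 15.77
eef_pos: [0.5847, -0.0668, 0.241]
tool_rot: [0.954, -0.3, 0.002, 0.0]
ft_force: [-0.4, -0.1, 0.2]
grip_width: 0.0212
```

```bash
python3 - <<'E'
from h import *
from workcell import bot
o=bot.get_obs(); Q=Rn.from_quat(o["tool_rot"]);print(o["eef_pos"],Q.as_matrix().round(4)[:,2],o["grip_width"])
R=toolR(0,np.deg2rad(55)); print(delta(o,[.5852,-.0669,.202],R))
E
```

```text
[ 0.5846644  -0.06680852  0.24101833] [ 0.0035 -0.0019 -1.    ] 0.02119874793648545
(array([ 0.00033833, -0.00021536,  0.03902005]), array([-0.02395318, -0.22496252,  0.08314294]))
```

Request:
{"name": "drive_tool", "arguments": {"steps": [0.0003,-0.0003,0.02,0,-0.15,0,1,0,0,0.019,0,0,0,1,0,0,0,0,0,0,1,0,0,0,0,0,0,1]}}

```text
clock: 16.1
eef_pos: [0.5842, -0.0688, 0.2014]
tool_rot: [0.953, -0.302, -0.001, 0.0]
ft_force: [0.5, -0.2, -0.5]
grip_width: 0.0211
```

```bash
python3 - <<'E'
from h import *
from workcell import bot
o=bot.get_obs(); Q=Rn.from_quat(o["tool_rot"]);print(o["eef_pos"],Q.as_matrix().round(4)[:,2],o["grip_width"],o["ft_force"])
snap("wrist","17"); snap("scene","17")
cv2.imwrite("pics/r17.png",cv2.resize(cv2.imread("pics/wrist17.png")[230:400,240:400],None,fx=4,fy=3.5))
im=cv2.imread("pics/scene17.png")[150:320,260:440]; cv2.imwrite("pics/s17.png",cv2.resize(im,None,fx=4,fy=3.5))
E
```

```text
[ 0.58418873 -0.06882621  0.20143734] [-1.2e-03 -2.0e-04 -1.0e+00] 0.02109955692528888 [ 0.53829165 -0.22965363 -0.51318397]
```

View pics/r17.png

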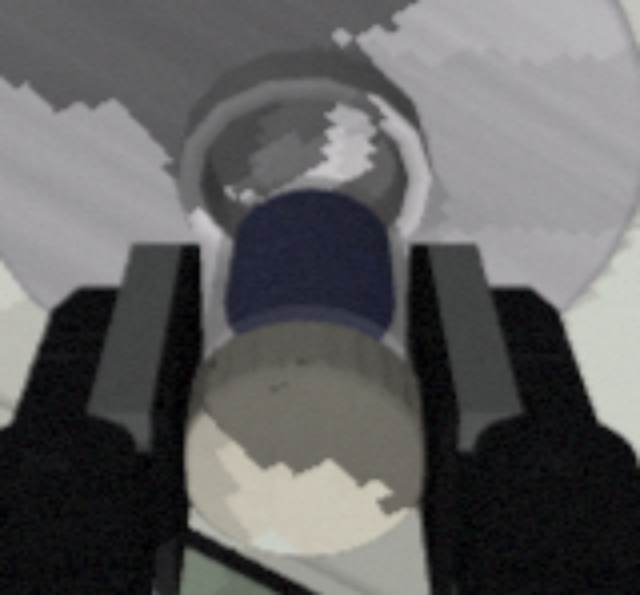

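View pics/s17.png

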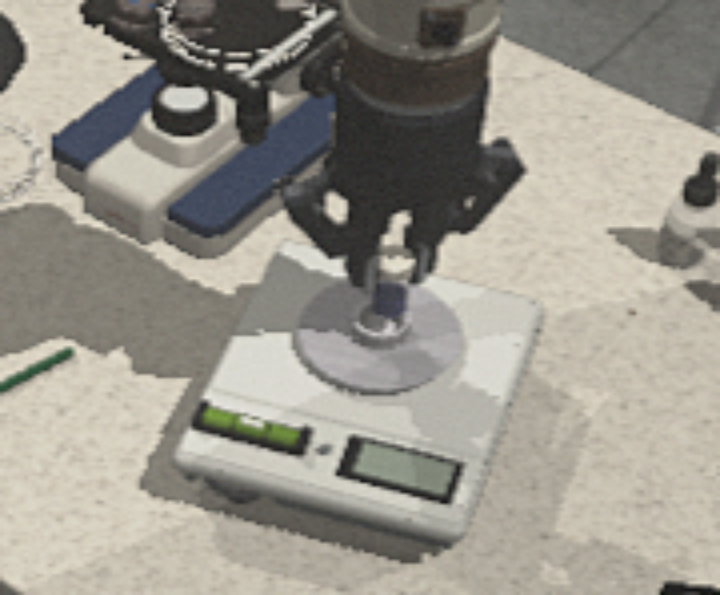

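```bash
python3 - <<'E'
from h import *
from workcell import bot
o=bot.get_obs(); Q=Rn.from_quat(o["tool_rot"]); m=load("wrist","17")
f=lambda uv,z: Q.inv().apply(onz(m,uv,z)-o["eef_pos"])
a=f((240+304/4,230+78/3.5),.092); print("ring ctr y",a+[0,.0165,0])
l,r=f((240+178/4,230+180/3.5),.092),f((240+430/4,230+180/3.5),.092); print("ring x",(l+r)/2,np.linalg.norm(l-r))
for dz in (0,.003): 
  b=f((240+305/4,230+190/3.5),.1034+dz); print("vial btm y",b+[0,.011,0],b+[0,.0095,0])
k=f((240+305/4,230+(553/3.5)),.1534); print("cap near edge",k-[0,.0118,0])
P=Q.apply(np.array([0,0,0]))+o["eef_pos"]
print("ring meas prev in tool",Q.inv().apply(np.array([.58422,-.06783,.092])-o["eef_pos"]))
E
```

```text
ring ctr y [-0.00254876  0.00101868  0.11137357]
ring x [-0.00253153  0.00012755  0.11135035] 0.031767103690982075
vial btm y [-0.00237441  0.00749427  0.09995623] [-0.00237441  0.00599427  0.09995623]
vial btm y [-0.00236714  0.006124    0.09695828] [-0.00236714  0.004624    0.09695828]
cap near edge [-0.00219579  0.00327208  0.04992879]
ring meas prev in tool [-0.00262851  0.00014191  0.11135   ]
```

Request:
{"name": "drive_tool", "arguments": {"steps": [0,-0.0015,0.006,0,0,0,1,0,0,0,0,0,0,1,0,0,0,0,0,0,1]}}

```text
clock: 16.45
eef_pos: [0.5872, -0.0678, 0.1964]
tool_rot: [0.953, -0.302, 0.001, -0.0]
ft_force: [0.6, 0.6, -1.1]
grip_width: 0.0212
```

```bash
python3 - <<'E'
from h import *
from workcell import bot
o=bot.get_obs(); Q=Rn.from_quat(o["tool_rot"]);print(o["eef_pos"],Q.as_matrix().round(4)[:,2],o["grip_width"],o["ft_force"])
snap("wrist","18")
cv2.imwrite("pics/r18.png",cv2.resize(cv2.imread("pics/wrist18.png")[230:400,240:400],None,fx=5,fy=5*.7,interpolation=cv2.INTER_CUBIC))
m=load("wrist","18"); print("ring prev in tool",Q.inv().apply(np.array([.58422,-.06783,.092])-o["eef_pos"]))
# predicted projections
def circ(c,r,z):
    t=np.linspace(0,2*np.pi,9)[:-1]; P=np.stack([c[0]+r*np.cos(t),c[1]+r*np.sin(t),0*t+z],1); return proj(m,o["eef_pos"]+Q.apply(P))
print("vial base (0,.0013)",circ((0,.0013),.011,.098).round(0).tolist())
E
```

```text
[ 0.58717264 -0.06783114  0.19635803] [ 2.9e-03 -6.0e-04 -1.0e+00] 0.021226843289296193 [ 0.6338088   0.61915933 -1.07899289]
ring prev in tool [-0.00269413  0.00182113  0.10434913]
vial base (0,.0013) [[340.0, 296.0], [333.0, 310.0], [317.0, 316.0], [301.0, 310.0], [294.0, 296.0], [300.0, 281.0], [317.0, 274.0], [333.0, 281.0]]
```

View pics/r18.png

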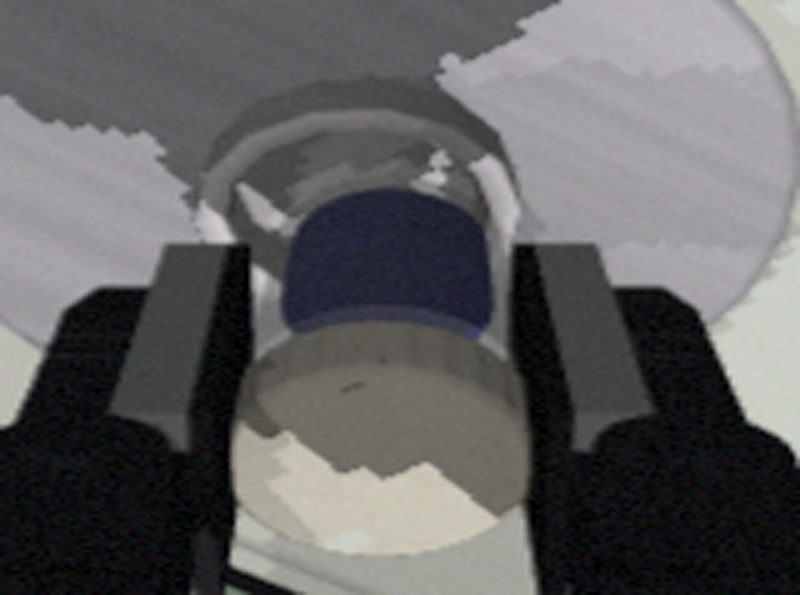

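```bash
python3 - <<'E'
from h import *
from workcell import bot
o=bot.get_obs(); Q=Rn.from_quat(o["tool_rot"]); m=load("wrist","18"); print(o["eef_pos"])
f=lambda u,v,z: Q.inv().apply(onz(m,(240+u/5-.4,230+v/3.5-.4),z)-o["eef_pos"])
zt=o["eef_pos"][2]
print("ring y",f(360,108,.092)+[0,.0165,0]); l,r=f(203,215,.092),f(517,215,.092);print("ring x",(l+r)/2,np.linalg.norm(l-r))
print("cap from near edge",f(381,553,zt-.048)-[0,.0118,0])
# cap upper/far top edge: boundary of top face vs side at row ~358?
print("cap top far edge",f(381,358,zt-.048)+[0,.0112,0])
l,r=f(232,445,zt-.048),f(530,445,zt-.048); print("cap width",np.linalg.norm(l-r),(l+r)/2)
for h in (.001,.003): print("blue btm far",f(388,188,zt-.098+h)+[0,.0098,0])
l,r=f(283,250,zt-.098+.006),f(493,250,zt-.098+.006); print("blue width",np.linalg.norm(l-r))
E
```

```text
[ 0.58723215 -0.06786073  0.1963857 ]
ring y [-0.002598    0.00230301  0.10439564]
ring x [-0.00263558  0.00194993  0.10437657] 0.031029608936822193
cap from near edge [-0.00055577  0.00208953  0.04798236]
cap top far edge [-0.00057549  0.00191072  0.04800953]
cap width 0.021125764650028165 [-0.00056443  0.00075029  0.04799777]
blue btm far [8.72654101e-05 4.26363394e-03 9.70071864e-02]
blue btm far [7.85167790e-05 3.36173367e-03 9.50082125e-02]
blue width 0.019447228576645756
```

Request:
{"name": "drive_tool", "arguments": {"steps": [-0.0024,-0.0004,0,0,0,0,1,0,0,0,0,0,0,1,0,0,0,0,0,0,1]}}

```text
clock: 16.75
eef_pos: [0.5854, -0.066, 0.1962]
tool_rot: [0.953, -0.302, 0.001, -0.0]
ft_force: [-0.1, -0.1, 0.2]
grip_width: 0.0212
```

```bash
python3 - <<'E'
from h import *
from workcell import bot
o=bot.get_obs(); Q=Rn.from_quat(o["tool_rot"]);print(o["eef_pos"],Q.as_matrix().round(4)[:,2],o["grip_width"],o["ft_force"])
snap("wrist","19")
cv2.imwrite("pics/r19.png",cv2.resize(cv2.imread("pics/wrist19.png")[230:400,240:400],None,fx=5,fy=5*.7,interpolation=cv2.INTER_CUBIC))
m=load("wrist","19"); print("ring prev in tool",Q.inv().apply(np.array([.58422,-.06783,.092])-o["eef_pos"]))
E
```

```text
[ 0.58535725 -0.06601586  0.19617994] [ 2.6e-03 -6.0e-04 -1.0e+00] 0.021179517332262275 [-0.09853779 -0.13164083  0.17113797]
ring prev in tool [-0.00014238  0.00224414  0.10417768]
```

View pics/r19.png

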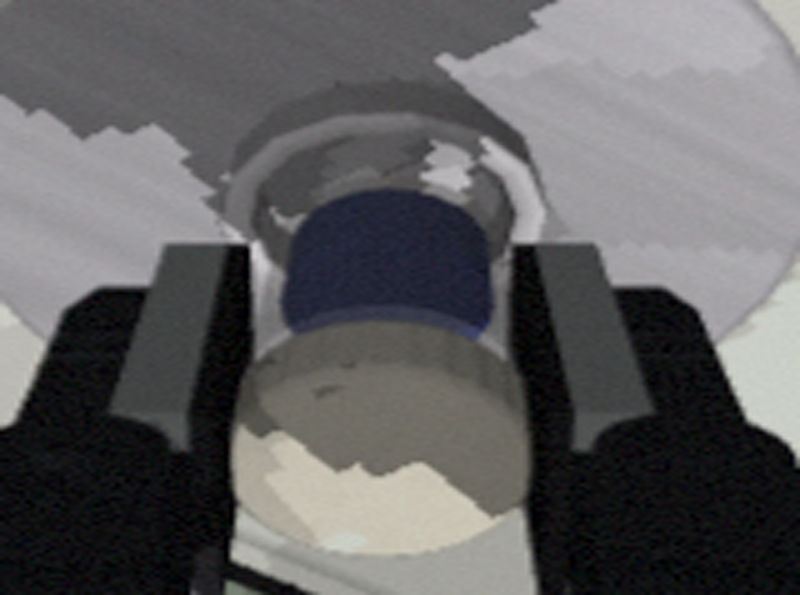

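Request:
{"name": "drive_tool", "arguments": {"steps": [0,0,0.003,0,0,0,1,0,0,0.003,0,0,0,1,0,0,0.003,0,0,0,1,0,0,0,0,0,0,1]}}

```text
clock: 17.13
eef_pos: [0.5849, -0.066, 0.186]
tool_rot: [0.953, -0.302, 0.0, 0.0]
ft_force: [0.5, 0.0, -0.4]
grip_width: 0.0213
```

```bash
cat > r.py <<'E'
import sys
from h import *
from workcell import bot
t=sys.argv[1]
o=bot.get_obs(); Q=Rn.from_quat(o["tool_rot"]);print(o["clock"],o["eef_pos"],Q.as_matrix().round(4)[:,2],o["grip_width"],o["ft_force"])
snap("wrist",t)
cv2.imwrite(f"pics/r{t}.png",cv2.resize(cv2.imread(f"pics/wrist{t}.png")[230:400,240:400],None,fx=5,fy=5*.7,interpolation=cv2.INTER_CUBIC))
m=load("wrist",t); print("ring prev in tool",Q.inv().apply(np.array([.58422,-.06783,.092])-o["eef_pos"]))
E
python3 r.py 20
```

```text
17.1333 [ 0.58489507 -0.06603457  0.18595715] [ 7.e-04 -3.e-04 -1.e+00] 0.021261326401684058 [ 0.46261583  0.04669603 -0.36842678]
ring prev in tool [0.00041116 0.00187189 0.09395718]
```

View pics/r20.png

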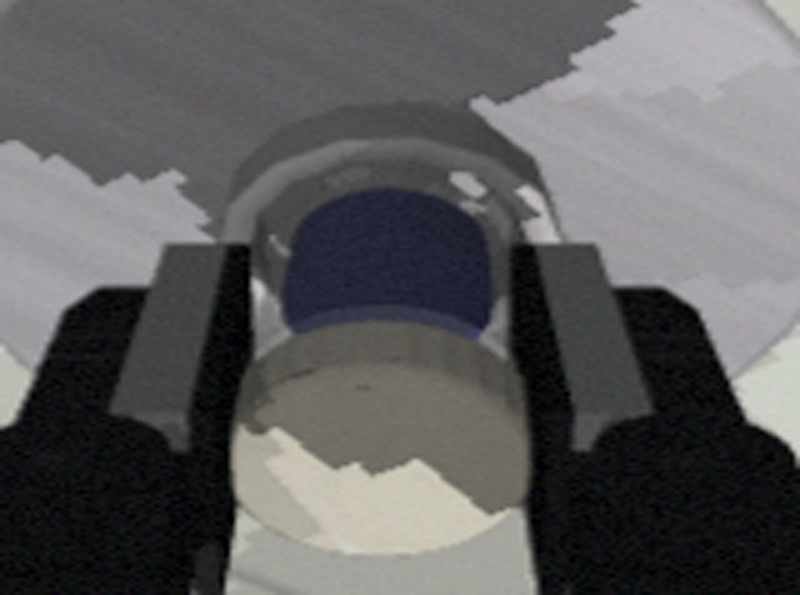

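Request:
{"name": "drive_tool", "arguments": {"steps": [0,0,0.003,0,0,0,1,0,0,0.003,0,0,0,1,0,0,0,0,0,0,1]}}

```text
clock: 17.43
eef_pos: [0.5851, -0.0661, 0.1803]
tool_rot: [0.953, -0.302, 0.001, -0.0]
ft_force: [0.3, -0.1, 0.7]
grip_width: 0.0213
```

```bash
python3 st.py
```

```text
17.4333 edge [ 38.7   5.8 107.3] F bal [ 0.2 -0.2  0.7] q3 0.04
```

Request:
{"name": "drive_tool", "arguments": {"steps": [0,0,0.001,0,0,0,1,0,0,0,0,0,0,1]}}

```text
clock: 17.6
eef_pos: [0.5853, -0.0661, 0.1798]
tool_rot: [0.953, -0.302, 0.001, -0.0]
ft_force: [-0.5, 0.3, 0.0]
grip_width: 0.0207
```

```bash
python3 r.py 21
```

```text
17.6 [ 0.58534593 -0.06609921  0.1798419 ] [ 2.2e-03 -5.0e-04 -1.0e+00] 0.02074913897383872 [-0.53305753  0.25774475  0.01421721]
ring prev in tool [-0.0001072   0.00213764  0.08784009]
```

View pics/r21.png

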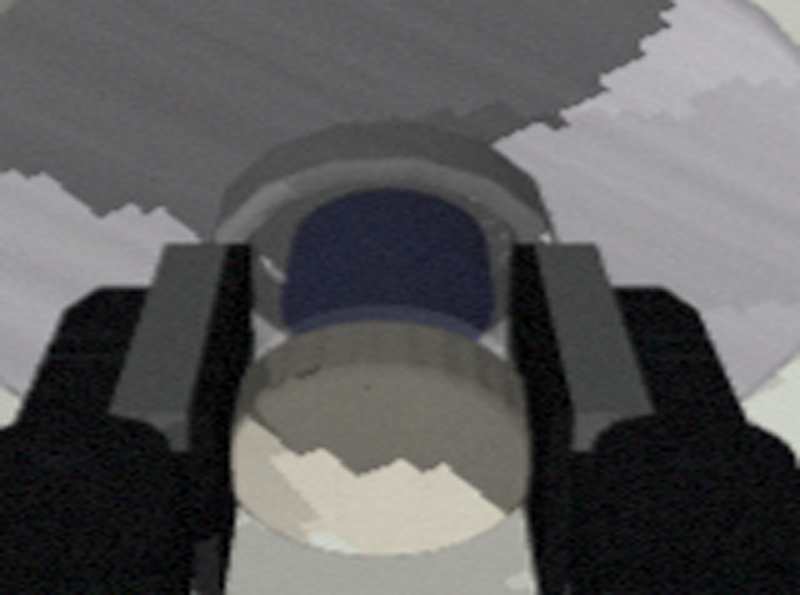

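Inside the ring, still no floor contact; continue down 1 mm at a time.

Request:
{"name": "drive_tool", "arguments": {"steps": [0,0,0.001,0,0,0,1,0,0,0,0,0,0,1]}}

```text
clock: 17.82
eef_pos: [0.5855, -0.0661, 0.179]
tool_rot: [0.953, -0.302, 0.001, -0.0]
ft_force: [-0.3, 0.7, -0.3]
grip_width: 0.0213
```

Request:
{"name": "drive_tool", "arguments": {"steps": [0,0,0.001,0,0,0,1,0,0,0,0,0,0,1]}}

```text
clock: 17.98
eef_pos: [0.5854, -0.0661, 0.1779]
tool_rot: [0.953, -0.302, 0.001, -0.0]
ft_force: [0.8, -0.3, -0.5]
grip_width: 0.0213
```

Request:
{"name": "drive_tool", "arguments": {"steps": [0,0,0.0007,0,0,0,1,0,0,0,0,0,0,1]}}

```text
clock: 18.15
eef_pos: [0.5855, -0.0661, 0.1778]
tool_rot: [0.953, -0.302, 0.001, -0.0]
ft_force: [-1.0, 0.4, 2.3]
grip_width: 0.0215
```

Request:
{"name": "drive_tool", "arguments": {"steps": [0,0,0.0007,0,0,0,1,0,0,0,0,0,0,1]}}

```text
clock: 18.32
eef_pos: [0.5856, -0.0661, 0.1777]
tool_rot: [0.953, -0.302, 0.002, -0.0]
ft_force: [-2.1, 0.5, 6.7]
grip_width: 0.0211
```

Request:
{"name": "drive_tool", "arguments": {"steps": [0,0,-0.0007,0,0,0,1,0,0,0,0,0,0,0.4,0,0,0,0,0,0,0.3,0,0,0,0,0,0,0,0,0,0,0,0,0,-0.2,0,0,0,0,0,0,-0.2]}}

```text
clock: 18.82
eef_pos: [0.5854, -0.0661, 0.1771]
tool_rot: [0.953, -0.302, 0.001, -0.0]
ft_force: [0.5, -0.2, -0.3]
grip_width: 0.0509
```

```bash
python3 r.py 22
```

```text
18.8167 [ 0.58540693 -0.06610001  0.17706563] [ 2.1e-03 -5.0e-04 -1.0e+00] 0.05094983132861442 [ 0.49157016 -0.19390082 -0.28936477]
ring prev in tool [-0.00014617  0.00216788  0.08506376]
```

View pics/r22.png

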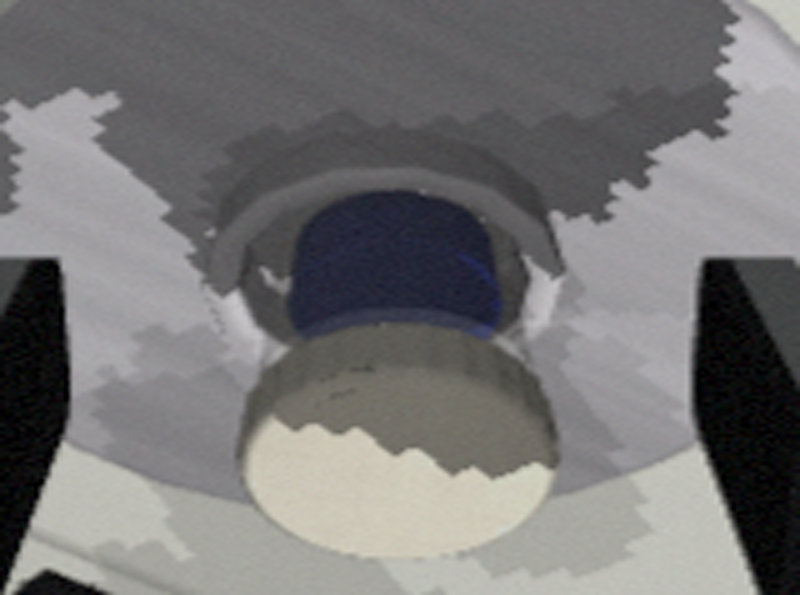

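Released with the vial standing in the ring. Now straight up and retreat towards the robot.

Request:
{"name": "drive_tool", "arguments": {"steps": [0,0,-0.015,0,0,0,-0.2,0,0,-0.035,0,0,0,-0.2,0,0,-0.035,0,0,0,-0.2,-0.03,0.02,-0.01,0,0,0,-0.2,-0.03,0.02,0,0,0,0,-0.2,-0.03,0.02,0,0,0,0,-0.2,0,0,0,0,0,0,-0.2,0,0,0,0,0,0,-0.2]}}

```text
clock: 19.53
eef_pos: [0.4748, -0.0632, 0.272]
tool_rot: [0.953, -0.302, 0.001, -0.0]
ft_force: [1.1, -0.6, 0.7]
grip_width: 0.0509
```

```bash
python3 - <<'E'
from h import *
from workcell import bot
o=bot.get_obs(); print(o["clock"],o["eef_pos"],o["ft_force"])
m,p,d=snap("wrist","23"); snap("scene","23")
im=cv2.imread("pics/scene23.png")[120:320,150:420]; cv2.imwrite("pics/s23z.png",cv2.resize(im,None,fx=2.9,fy=2.9))
E
```

```text
19.5333 [ 0.47479032 -0.06320157  0.27203488] [ 1.14778875 -0.64587838  0.67070151]
```

View pics/wrist23.png

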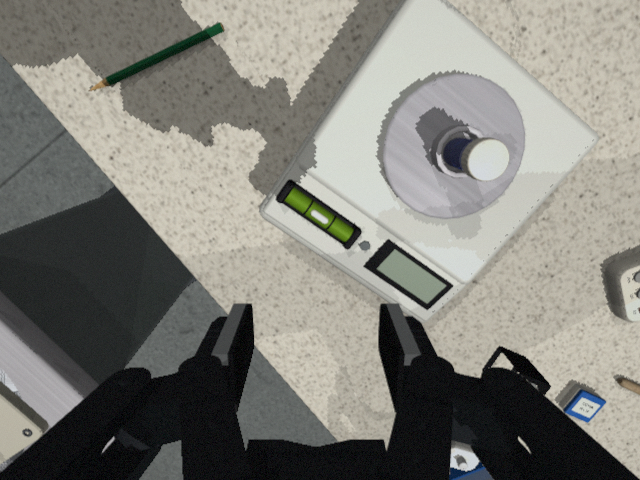

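View pics/s23z.png

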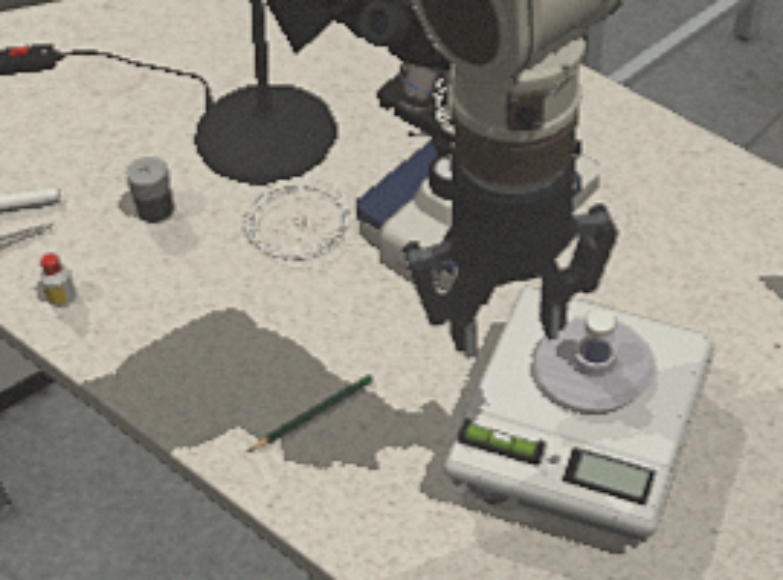

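```bash
python3 - <<'E'
from h import *
m=load("wrist","23")
print("cap at z=.130:",onz(m,(488,160),.130)," ring was .5842,-.0678")
cv2.imwrite("pics/l23.png",cv2.resize(cv2.imread("pics/wrist23.png")[165:260,265:375],None,fx=6,fy=6,interpolation=cv2.INTER_CUBIC))
cv2.imwrite("pics/v23.png",cv2.resize(cv2.imread("pics/wrist23.png")[100:220,400:530],None,fx=5,fy=5,interpolation=cv2.INTER_CUBIC))
E
```

```text
cap at z=.130: [ 0.58360016 -0.06918977  0.13      ]  ring was .5842,-.0678
```

View pics/l23.png

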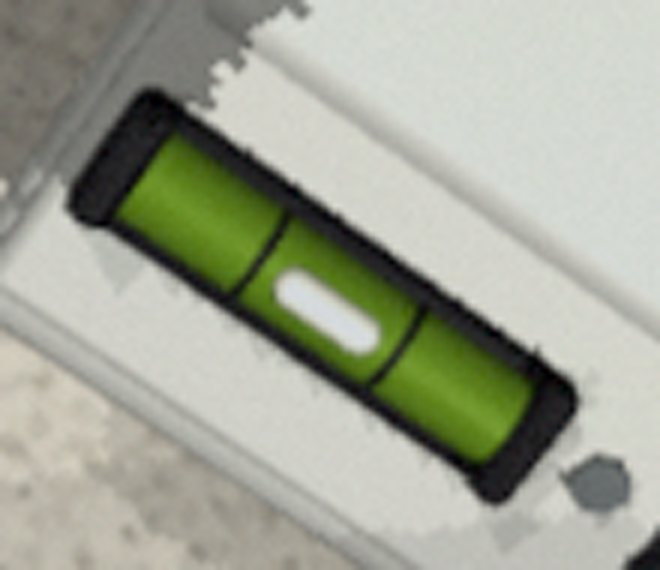

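View pics/v23.png

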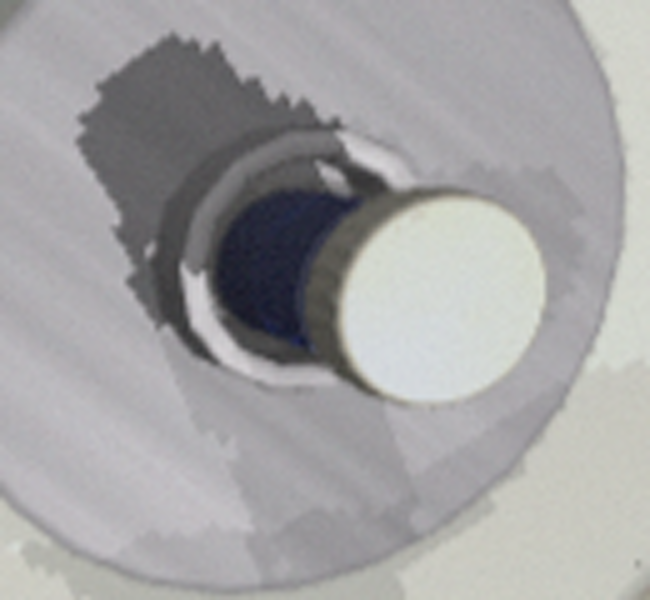

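The bubble rests centred between the lines. The vial stands upright in the ring, with its cap within 1.5 mm of the ring axis at the right height. I'm handing in.

```bash
python3 -c "
from workcell import job_done
job_done()"
```

```text
the job is handed in; nothing more can be done
```

The balance is levelled and the vial is standing in the ring on the weighing pan; I handed the job in at about 19.6 s of the 66 s allowed.

- **Levelling:** I rolled the wheel with the closed fingertips at about 37° tilt and 5–6 N, in two strokes. The bubble went from about -7 mm to within 0.3 mm of the middle, and I let go of the wheel before touching the vial.
- **Vial:** I gripped it upright and lowered it into the ring until it touched the floor. The underside was then at about 80 mm, as expected for fully home. I opened the gripper and backed away.
- **Last checks:** The final pictures show the bubble midway between the lines and the vial upright, its cap about 1.5 mm from the ring's centre line. The oil, can, petri dish and pencil look unmoved. I saw the timer and the box of cover slips too, but did not measure them again.
- **Disagreements:** The first balance position from the fixed cameras was about 3 mm off, and I corrected it from the wrist views and by touch. The measured arm position also wandered by up to 2–3 mm during the placing, so I re-centred on the ring from the picture before lowering. The grip width read 21 mm, less than the 22 mm vial body. The vial did not slip.

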